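Count a block of cells on the dispatch scale

ROBOT

A 6-joint arm with a two-finger parallel gripper is mounted at the origin on the work surface. World frame = base frame: x ahead of the robot, y to its left, z up, the work surface at z = 0. Lengths are in m, angles in rad, forces in N, time in s.
With the tool pointing down it reaches from about 0.3 to 0.825 m from the base axis. Payload 5.4 kg.
Tool frame: the origin (TCP) lies on the centre line of the jaws, within the pads' length; the fingertips stand 22 mm ahead of it and the grasp point (between the pads) lies 3 mm ahead of it (tips_ahead is the distance from the TCP to the fingertips, in m); z points along the fingers, y is the direction in which the jaws open and shut (so a half turn about z gives the same grasp; the last joint's range is limited). The gripper opens to 92 mm and grips with 3 to 60 N. Pads are 20 mm wide; open, the fingers measure 128 mm over their backs; the gripper's body (75 mm by 189 mm) begins 69 mm behind the grasp point.
Start: joints at [-1.373, 0.158, 1.597, -0, 1.386, -0.21], TCP at [0.228, -0.528, 0.237] pointing down, gripper open.
Joint ranges: [-2.91, 2.91], [-0.94, 2.29], [0.18, 2.7], [-1.29, 4.43], [0.17, 2.64], [-3, 3]. Speed limits (rad/s): [2.57, 2.57, 3.14, 3.14, 3.14, 3.14].

INTERFACE

Orientations are given as a 3x3 rotation matrix whose columns are the frame's x, y, z axes.
In Python, from workcell import sense, grab_frame, camera_info, sign_off, silhouettes, tip_of, tips_ahead gives the robot as it stands.
- The arm moves only by the tool send_rows, never from a script. Its argument "steps" is a list of rows, each a list of 3 entries, a list of its own where there are three numbers: the gripper command: -1 is shut, 1 is fully open, values between are in proportion, then the shift along the tool's x, y, z in cm, then the turn, a rotation vector about the tool's x, y, z in rad. A call has 1 to 5 rows; each row shifts and turns the commanded pose from where the row before left it, along the tool's axes as they then stand; what a row does not reach is not made up. A row lasts 1/8 s, in which the tool goes at most 62.5 mm and 10.7 degrees, less where a joint would pass 70% of its speed; a pose out of reach is approached as far as the arm can. A call with a gripper value outside its range is refused whole. The fingers move at their own pace and stop on an object; "grip_force" is the grip in N (left out, the last holds). Time passes only in rows, so rows that do not move let the fingers close. It gives the time, the measured TCP pose, the force and the opening at its end, in the units of the state.
- sense(): the state, without advancing time (a new reading comes with each control period).
- grab_frame(name): name is "scene" or "top" or "wrist"; returns the picture (400x640x3 uint8, red, green, blue); there is no depth.
- camera_info(name): a dict with "camera_matrix" (3x3 intrinsics, pixels), "k1" (the pictures are not rectified: a ray, as slopes to the right and down, at radius r is drawn at 1 + k1 r^2 times it, then the intrinsics apply), "eye" and "orientation" of the camera in the world. Camera axes: x right, y down, z forward; pixel columns grow to the right and rows downward; lengths in m; the calibration is good to about 2 mm. A picture is of the moment at which its call begins: read the wrist's pose just before it. camera_info takes no time and is no camera call; for the wrist camera it gives the pose at the moment of the call.
- sign_off(): hands the job in, once; it reports no verdict.
Trained networks look in the newest picture that a camera, given by its name, has taken for a name from the list of things; names that differ only in an ending like _2 or _b are one class to them, and where a whole thing is asked for, a point or a joint stands for the part that bears it (a point fixed in the world has none). Each returns a list of dicts, best first, with "p" (0 to 1); they miss things now and then, are a little off and sometimes report something else, mostly with a low value. They report only what shows in the picture. A call takes as long as a camera call.
- silhouettes(camera, thing): "region" (400x640 bool, what is visible of it) and "bbox" ([left, top, right, bottom] in pixels, round what is visible of it).
- tip_of(camera, thing): "xy" ([column, row] in pixels: a listed point, or the origin of a listed thing).
The state is a dict: "time": time; "q": joint angles; "joint_velocities": joint speeds; "joint_torque": joint torques, N m; "eef_pos": TCP position; "orientation": TCP orientation; "ft_force": force on the tool from outside, world axes, zero at the start; "moment": the same for the moment, N m; "width": finger opening in m.
Only numpy, scipy, OpenCV 4.12 (cv2) and the standard library are available. Lean on these libraries where they do the work, as an engineer would, in place of code of your own. Each camera call takes 0.05 s, during which the arm holds its last target. There are 200 camera calls.

TASK

With the scale's pan still empty, press the scale's left key to zero it. Put the cover on the block of cells, hold the two together, turn them upside down onto the pan and lift the block away, so that its cells stay behind in the cover in the pan; stand the empty block on the desk beside the scale, and put the loose cells from the desk in the pan too. Then swing the label printer's lid shut, press the middle key to count and after it the right key to print the label, leaving everything else on the desk where it is.

Things in the scene. Friction and masses are not known exactly. Their poses are not given: they have to be found in the camera images.
- pan (a point): centre of the floor of the steel pan on the white counting scale (300 x 250 mm, fixed, its centre 55 mm in front of this point). Floor 60 mm above the desk, 180 mm (x) by 235 mm (y), rim 11 mm high. x points from the scale's front (keys, nearest the robot) to its back, y to its left, z up. A display between keys and pan is no higher than the floor
- key_zero (a joint): left key (seen from the robot) of the three in a row on the scale's front deck: zeroes the scale. 0 up, 0.004 m fully down; spring key, 1.3 N to start, 4 N fully down
- key_count (a joint): middle key: counts the cells in the pan (allowing for the cover's weight). Values as the left key
- key_print (a joint): right key: prints the label. Values as the left key
- key_zero_top (a point): centre of the top of the left keycap, black, 20 x 24 mm, facing up, 57 mm above the desk and 10 mm proud of the deck when up. The keys stand 55 mm apart along the pan's y, 165 mm in front of the pan's centre
- key_count_top (a point): the same point on the middle key
- key_print_top (a point): the same point on the right key
- printer: black label printer with open lid on the robot's left, 220 mm deep (x), 180 mm wide, body 108 mm high, fixed; origin on the desk under its centre, x from its front (towards the robot) to its back. A label roll lies in the well under the lid. The two closed printers further off are not part of the job
- lid (a joint): lid of that printer, a shallow shell 165 mm long, 180 mm wide, 40 mm deep, 250 g, hinged along the printer's y on a line 100 mm behind its centre, 110 mm above the desk. 0 shut, grows as it opens up and backwards, stop at 1.75 rad. Let go above about 1.25 rad it falls open, below that it falls shut by its own weight, damped
- lid_edge (a point): middle of the lid's outer front edge, 165 mm along the lid from the hinge line and 40 mm out from it; with the lid open it is the top of the lid's rear face, which looks away from the robot. Its x runs along the lid from this edge towards the hinge, its z points out of the lid
- block: dark-grey cell block, 84 (x) by 60 (y) mm, 220 g: 30 mm high, with a plinth 75 x 51 mm on it up to 40 mm, leaving a shoulder all round at 30 mm. Six square pockets, 3 along x by 2 along y, 24 mm pitch, 21 mm wide, 34 mm deep; cells in them reach 56 mm above its underside. Origin at the centre of its underside, z up out of the pockets at the start
- cover: light-grey cap, the block's loose cover, 84 (x) by 60 (y) by 32 mm high, 90 g, top 4 mm thick, walls 2.5 mm. Origin at the centre of its open rim, z towards its closed top. It drops over the plinth (2 mm play, either way round), rim on the shoulder, sides flush: 62 mm high together. Only a firm grip across the seam, 60 mm wide, holds both
- b1: rechargeable cell, plain dark-grey cylinder 18 mm across, 50 mm long, 35 g; origin at the centre of the end that is below at the start, z along it; stands in the block at the start (some pockets are empty: None)
- b2: rechargeable cell, plain dark-grey cylinder 18 mm across, 50 mm long, 35 g; origin at the centre of the end that is below at the start, z along it; stands in the block at the start (some pockets are empty: None)
- b3: rechargeable cell, plain dark-grey cylinder 18 mm across, 50 mm long, 35 g; origin at the centre of the end that is below at the start, z along it; stands in the block at the start (some pockets are empty: None)
- b4: rechargeable cell, plain dark-grey cylinder 18 mm across, 50 mm long, 35 g; origin at the centre of the end that is below at the start, z along it; stands in the block at the start (some pockets are empty: None)
- b5: rechargeable cell, plain dark-grey cylinder 18 mm across, 50 mm long, 35 g; origin at the centre of the end that is below at the start, z along it; stands in the block at the start (some pockets are empty: None)
- b6: rechargeable cell, plain dark-grey cylinder 18 mm across, 50 mm long, 35 g; origin at the centre of the end that is below at the start, z along it; stands in the block at the start (some pockets are empty: None)
- s1: rechargeable cell, plain dark-grey cylinder 18 mm across, 50 mm long, 35 g; origin at the centre of the end that is below at the start, z along it; stands loose on the desk at the start (or absent: None)
- s2: rechargeable cell, plain dark-grey cylinder 18 mm across, 50 mm long, 35 g; origin at the centre of the end that is below at the start, z along it; stands loose on the desk at the start (or absent: None)
- s3: rechargeable cell, plain dark-grey cylinder 18 mm across, 50 mm long, 35 g; origin at the centre of the end that is below at the start, z along it; stands loose on the desk at the start (or absent: None)
- mug: white mug with a handle, 92 mm high; origin at the centre of its underside; not part of the job
- tape: brown roll of parcel tape, 104 mm across, 48 mm high, lying flat; not part of the job
- marker: black marker pen, about 140 mm long, lying on the desk; not part of the job

How it is judged:
On the way, in this order (a step that is already met when the one before it is completed fails the run):
1. the left key is pressed fully while no cell, block or cover is in the pan (value of joint key_zero above 0.003 m and horizontal distance between each of cover, block, b1, b2, b3, b4, b5, b6, s1, s2, s3 and pan above 0.12 m), for 0.05 s.
2. block and cover, fitted together, stand upside down in the pan with the block's cells inside (angle between each of block, cover's own z axis and vertical above 2.95 rad and horizontal distance between block and cover below 0.008 m and horizontal distance between cover and pan below 0.14 m and z of cover in the frame of pan between -0.004 and 0.042 m and horizontal distance between each of b1, b2, b3, b4, b5, b6 and cover below 0.05 m and z of each of b1, b2, b3, b4, b5, b6 in the frame of pan below 0.065 m and z of block in the frame of pan below 0.072 m), for 0.3 s.
3. the block is lifted clear; its cells stay in the pan ((z of block in the frame of pan above 0.1 m or horizontal distance between block and cover above 0.09 m) and horizontal distance between each of b1, b2, b3, b4, b5, b6, cover and pan below 0.14 m and z of b1 in the frame of pan between -0.004 and 0.06 m and z of b2 in the frame of pan between -0.004 and 0.06 m and z of b3 in the frame of pan between -0.004 and 0.06 m and z of b4 in the frame of pan between -0.004 and 0.06 m and z of b5 in the frame of pan between -0.004 and 0.06 m and z of b6 in the frame of pan between -0.004 and 0.06 m and z of cover in the frame of pan between -0.004 and 0.045 m), for 0.1 s.
4. the middle key is pressed with all cells in the pan and the block off the scale (value of joint key_count above 0.003 m and horizontal distance between block and pan above 0.125 m and horizontal distance between each of b1, b2, b3, b4, b5, b6, s1, s2, s3 and pan below 0.14 m and z of b1 in the frame of pan between -0.004 and 0.06 m and z of b2 in the frame of pan between -0.004 and 0.06 m and z of b3 in the frame of pan between -0.004 and 0.06 m and z of b4 in the frame of pan between -0.004 and 0.06 m and z of b5 in the frame of pan between -0.004 and 0.06 m and z of b6 in the frame of pan between -0.004 and 0.06 m and z of s1 in the frame of pan between -0.004 and 0.06 m and z of s2 in the frame of pan between -0.004 and 0.06 m and z of s3 in the frame of pan between -0.004 and 0.06 m), for 0.05 s.
5. the right key is pressed with the printer's lid shut (value of joint key_print above 0.003 m and value of joint lid below 0.06 rad and horizontal distance between block and pan above 0.125 m and horizontal distance between each of b1, b2, b3, b4, b5, b6, s1, s2, s3 and pan below 0.14 m and z of b1 in the frame of pan between -0.004 and 0.06 m and z of b2 in the frame of pan between -0.004 and 0.06 m and z of b3 in the frame of pan between -0.004 and 0.06 m and z of b4 in the frame of pan between -0.004 and 0.06 m and z of b5 in the frame of pan between -0.004 and 0.06 m and z of b6 in the frame of pan between -0.004 and 0.06 m and z of s1 in the frame of pan between -0.004 and 0.06 m and z of s2 in the frame of pan between -0.004 and 0.06 m and z of s3 in the frame of pan between -0.004 and 0.06 m), for 0.05 s.
At the end, for the whole second after the job is handed in: every cell and the cover are in the pan (inside its rim, origins under 60 mm above its floor), the block is on the desk over 125 mm from the pan's centre (any way up, origin under 45 mm), the lid is shut (under 0.06 rad), all keys are up, everything is at rest (under 20 mm/s) (horizontal distance between each of b1, b2, b3, b4, b5, b6, s1, s2, s3, cover and pan below 0.14 m and z of b1 in the frame of pan between -0.004 and 0.06 m and z of b2 in the frame of pan between -0.004 and 0.06 m and z of b3 in the frame of pan between -0.004 and 0.06 m and z of b4 in the frame of pan between -0.004 and 0.06 m and z of b5 in the frame of pan between -0.004 and 0.06 m and z of b6 in the frame of pan between -0.004 and 0.06 m and z of s1 in the frame of pan between -0.004 and 0.06 m and z of s2 in the frame of pan between -0.004 and 0.06 m and z of s3 in the frame of pan between -0.004 and 0.06 m and z of cover in the frame of pan between -0.004 and 0.045 m and horizontal distance between block and pan above 0.125 m and height (world z) of block below 0.045 m and value of joint lid below 0.06 rad and value of joint each of key_zero, key_count, key_print below 0.0015 m and linear speed of each of block, cover, b1, b2, b3, b4, b5, b6, s1, s2, s3 below 0.02 m/s); the robot touches nothing.
It fails at once if the middle or right key is pressed before every cell is in the pan (value of joint any of key_count, key_print above 0.0025 m and (not (horizontal distance between b1 and pan below 0.14 m and z of b1 in the frame of pan between -0.004 and 0.075 m) or not (horizontal distance between b2 and pan below 0.14 m and z of b2 in the frame of pan between -0.004 and 0.075 m) or not (horizontal distance between b3 and pan below 0.14 m and z of b3 in the frame of pan between -0.004 and 0.075 m) or not (horizontal distance between b4 and pan below 0.14 m and z of b4 in the frame of pan between -0.004 and 0.075 m) or not (horizontal distance between b5 and pan below 0.14 m and z of b5 in the frame of pan between -0.004 and 0.075 m) or not (horizontal distance between b6 and pan below 0.14 m and z of b6 in the frame of pan between -0.004 and 0.075 m) or not (horizontal distance between s1 and pan below 0.14 m and z of s1 in the frame of pan between -0.004 and 0.075 m) or not (horizontal distance between s2 and pan below 0.14 m and z of s2 in the frame of pan between -0.004 and 0.075 m) or not (horizontal distance between s3 and pan below 0.14 m and z of s3 in the frame of pan between -0.004 and 0.075 m))).
It fails at once if the left key is pressed again once the cover is in the pan (value of joint key_zero above 0.0025 m and horizontal distance between cover and pan below 0.09 m and z of cover in the frame of pan below 0.05 m).
It fails at once if the right key is pressed while the printer's lid is open (value of joint key_print above 0.0025 m and value of joint lid above 0.15 rad).
It fails at once if two keys are pressed at once (value of joint each of key_zero, key_count above 0.002 m or value of joint each of key_count, key_print above 0.002 m or value of joint each of key_zero, key_print above 0.002 m).
It fails at once if the mug, tape or marker is pushed more than 40 mm or knocked over (distance of any of mug, tape, marker from where it was at the start of the episode above 0.04 m or angle between mug's own z axis and vertical above 0.5 rad).
Of b1, b2, b3, b4, b5, b6 only 3 to 6 are there at a start; the rules pass over those that are not, and their reading is None.
Of s1, s2, s3 only 1 to 3 are there at a start; the rules pass over those that are not, and their reading is None.
At some moment in a run one of cover, block may be knocked a few centimetres aside while the robot is not near it.
It also fails if it takes over 210 s, if anything falls off the work surface, if the arm or the gripper's body presses on something with over 40 N, if the wrist force passes 120 N, or if a joint passes its speed limit or range.

## Working session

There is one attempt and no reset: what is moved stays moved. The work goes in short steps, Python scripts to look and compute and a tool call to move; the robot and the scene stay as the last step left them, time stands still between calls to the robot, and variables do not carry over. Pictures are saved under pics/ and viewed, about 12 in all and at most 16, crops included, and the job is handed in when it is done.

Besides the shell and the picture viewer there is one more tool, called after "Emit:" as name(argument=value, ...), one argument or row to a line, values as JSON. send_rows: Moves the arm, as the interface text tells. Its arguments: {"type":"object","properties":{"steps":{"type":"array"},"grip_force":{"type":"number"}},"required":["steps"]}

```bash
mkdir -p pics; ls; cat > h.py <<'E'
import numpy as np, cv2
from workcell import *
def save(cam,fn,crop=None,scale=1):
    im=grab_frame(cam)[:,:,::-1].copy()
    if crop: l,t,r,b=crop; im=im[t:b,l:r]
    if scale!=1: im=cv2.resize(im,None,fx=scale,fy=scale)
    cv2.imwrite('pics/'+fn,im)
def ray(ci,px):
    K=np.array(ci['camera_matrix']);d=np.array([ci['k1'],0,0,0,0.])
    u=cv2.undistortPoints(np.array([[px]],float),K,d)[0,0]
    return np.array(ci['orientation'])@np.array([u[0],u[1],1])
def onz(ci,px,z):
    r=ray(ci,px);e=np.array(ci['eye']);return e+r*(z-e[2])/r[2]
def proj(ci,P):
    R=np.array(ci['orientation']);p=(np.array(P)-np.array(ci['eye']))@R
    s=p[...,:2]/p[...,2:];r2=(s**2).sum(-1,keepdims=True);s=s*(1+ci['k1']*r2)
    K=np.array(ci['camera_matrix']);return s*[K[0,0],K[1,1]]+[K[0,2],K[1,2]]
E
python3 - <<'E'
from h import *
np.set_printoptions(precision=4,suppress=True)
s=sense();print(s)
for c in('scene','top','wrist'):
    i=camera_info(c);print(c,i)
    save(c,c+'0.png')
for c,ths in (('top',['pan','key_zero_top','key_count_top','key_print_top','printer','lid_edge','block','cover','s1','b1','mug','tape','marker']),('scene',['pan','key_zero_top','lid_edge','block','cover','s1'])):
    for t in ths:
        print(c,t,[(np.round(d['xy']),round(d['p'],2)) for d in tip_of(c,t)][:9])
E
```

```text
pics
{'time': 0.0, 'q': array([-1.3731,  0.1591,  1.5982, -0.    ,  1.3862, -0.2101]), 'joint_velocities': array([-0.0008,  0.    , -0.0005, -0.002 ,  0.0015, -0.0006]), 'joint_torque': array([  0.0004, -38.5576, -32.2105,   0.0702,   0.0381,  -0.0001]), 'eef_pos': array([ 0.2279, -0.5273,  0.2356]), 'orientation': array([[ 0.918 ,  0.3966, -0.0004],
       [ 0.3966, -0.918 ,  0.0019],
       [ 0.0004, -0.0019, -1.    ]]), 'ft_force': array([-0.4236, -0.4415,  0.6682]), 'moment': array([ 0.0117, -0.0251, -0.026 ]), 'width': 0.09189478240249199}
scene {'camera_matrix': array([[464.8718,   0.    , 316.8263],
       [  0.    , 464.8718, 204.967 ],
       [  0.    ,   0.    ,   1.    ]]), 'k1': -0.034389628265467924, 'eye': array([1.3765, 0.3739, 0.8497]), 'orientation': array([[-0.3757,  0.5658, -0.734 ],
       [ 0.9266,  0.2438, -0.2864],
       [ 0.0169, -0.7877, -0.6158]])}
top {'camera_matrix': array([[412.6296,   0.    , 316.5543],
       [  0.    , 412.6296, 196.5412],
       [  0.    ,   0.    ,   1.    ]]), 'k1': -0.08044253341727571, 'eye': array([0.2734, 0.0406, 1.367 ]), 'or
[... 1046 characters left out ...]
]), 0.51), (array([331., 203.]), 0.44), (array([337., 216.]), 0.4)]
top mug [(array([199., 181.]), 0.87), (array([334., 209.]), 0.47)]
top tape [(array([248., 161.]), 0.87), (array([134., 236.]), 0.5), (array([341., 204.]), 0.41)]
top marker [(array([314., 147.]), 0.63)]
scene pan [(array([187., 184.]), 0.82), (array([292., 265.]), 0.48)]
scene key_zero_top [(array([247., 194.]), 0.59)]
scene lid_edge [(array([524., 166.]), 0.75)]
scene block [(array([291., 221.]), 0.77), (array([281., 286.]), 0.68)]
scene cover [(array([342., 250.]), 0.69), (array([284., 216.]), 0.5), (array([291., 220.]), 0.18)]
scene s1 [(array([326., 274.]), 0.69), (array([258., 259.]), 0.56), (array([294., 261.]), 0.5)]
```

View pics/top0.png

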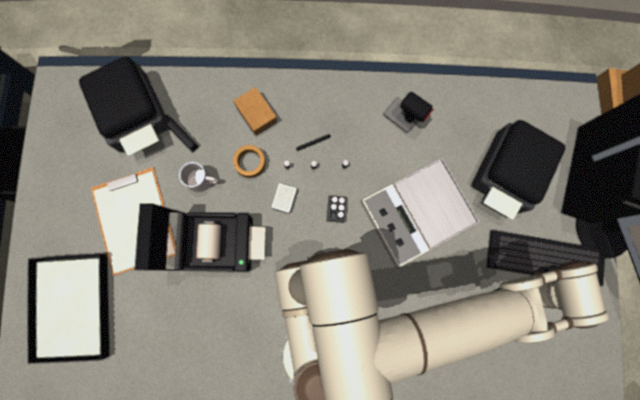

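View pics/scene0.png

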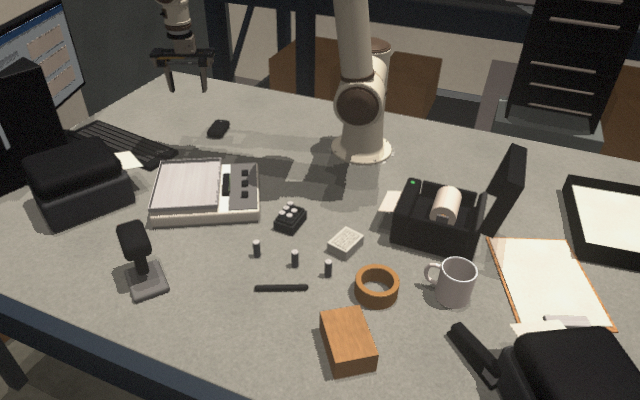

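```bash
python3 - <<'E'
from h import *
np.set_printoptions(precision=3,suppress=True)
t=camera_info('top');s=camera_info('scene')
for n,px,z in [('pan',(435,203),.06),('k0',(378,212),.057),('k1',(386,228),.057),('k2',(394,243),.057),('block',(338,203),.056),('cover',(285,190),.032),('s',(287,163),.05),('s',(314,164),.05),('s',(346,163),.05),('lid',(138,233),.28),('printer',(215,242),.1),('mug',(192,175),.09),('tape',(249,161),.045),('markA',(298,149),.005),('markB',(330,136),.005),
 ('scaleBL',(441,161),.06),('scaleBR',(476,214),.06),('scaleFR',(402,263),.05),('scaleFL',(363,201),.05)]:
    print(n,onz(t,px,z))
im=grab_frame('top')[:,:,::-1][130:280,260:500]
cv2.imwrite('pics/topc.png',cv2.resize(im,None,fx=3.3,fy=3.3,interpolation=cv2.INTER_CUBIC))
E
```

```text
pan [ 0.493 -0.378  0.06 ]
k0 [ 0.459 -0.191  0.057]
k1 [ 0.408 -0.217  0.057]
k2 [ 0.361 -0.242  0.057]
block [ 0.486 -0.062  0.056]
cover [0.529 0.112 0.032]
s [0.616 0.107 0.05 ]
s [0.615 0.018 0.05 ]
s [ 0.621 -0.087  0.05 ]
lid [0.356 0.484 0.28 ]
printer [0.349 0.317 0.1  ]
mug [0.559 0.405 0.09 ]
tape [0.621 0.233 0.045]
markA [0.678 0.073 0.005]
markB [ 0.728 -0.036  0.005]
scaleBL [ 0.635 -0.403  0.06 ]
scaleBR [ 0.459 -0.515  0.06 ]
scaleFR [ 0.298 -0.269  0.05 ]
scaleFL [ 0.495 -0.143  0.05 ]
```

View pics/topc.png

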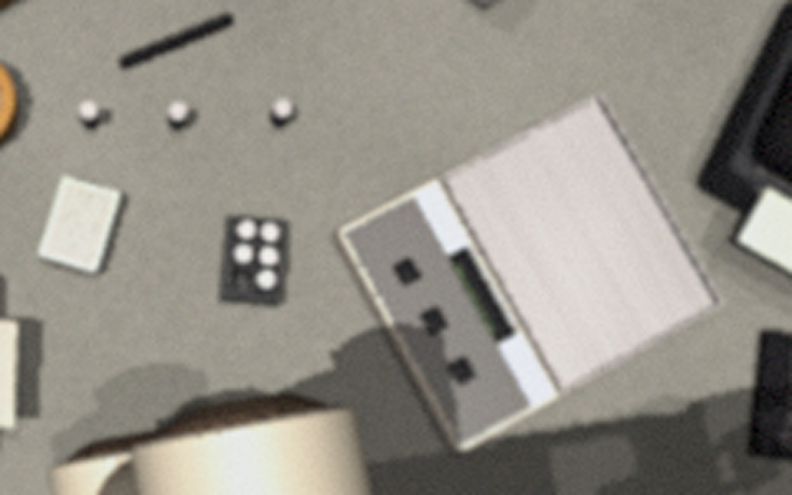

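```bash
cat > fitscale.py <<'E'
from h import *
from scipy.optimize import least_squares
np.set_printoptions(precision=4,suppress=True)
t=camera_info('top')
c=lambda x,y:(260+x/3.3,130+y/3.3)
obs=[c(405,270),c(432,320),c(460,370),c(597,98),c(718,300),c(443,178),c(562,392)]
mod=np.array([[-.165,.055,.057],[-.165,0,.057],[-.165,-.055,.057],[.093,.12,.071],[.093,-.12,.071],[-.093,.12,.071],[-.093,-.12,.071]])
def W(p,m):
    C,S=np.cos(p[2]),np.sin(p[2]);return np.c_[p[0]+C*m[:,0]-S*m[:,1],p[1]+S*m[:,0]+C*m[:,1],m[:,2]]
r=least_squares(lambda p:(proj(t,W(p,mod))-obs).ravel(),[.49,-.378,-1.1])
print(r.x,r.fun.reshape(-1,2));print(W(r.x,mod))
# block: corners top shoulder approx & cells
for n,px,z in [('cell',c(247,229),.056),('cell',c(271,231),.056),('cell',c(243,253),.056),('cell',c(268,256),.056),('cell',c(266,279),.056),('s',c(89,111),.05),('s',c(178,112),.05),('s',c(282,109),.05),
 ('cov',c(66,178),.032),('cov',c(123,190),.032),('cov',c(97,268),.032),('cov',c(40,250),.032),('bl',c(226,216),.03),('bl',c(288,220),.03),('bl',c(283,302),.03),('bl',c(221,299),.03)]: print(n,onz(t,px,z))
E
python3 fitscale.py
```

```text
[ 0.4916 -0.3775 -1.0636] [[ 0.0431  0.2082]
 [ 0.2173  0.0785]
 [ 0.1475  0.0848]
 [ 0.2718 -1.6803]
 [ 0.9345  1.0415]
 [-1.3038 -0.4111]
 [-0.2523  0.5411]]
[[ 0.4596 -0.2066  0.057 ]
 [ 0.4115 -0.2333  0.057 ]
 [ 0.3634 -0.26    0.057 ]
 [ 0.6417 -0.4005  0.071 ]
 [ 0.4319 -0.5171  0.071 ]
 [ 0.5514 -0.238   0.071 ]
 [ 0.3416 -0.3545  0.071 ]]
cell [ 0.4973 -0.0513  0.056 ]
cell [ 0.4959 -0.0748  0.056 ]
cell [ 0.4735 -0.0476  0.056 ]
cell [ 0.4711 -0.0721  0.056 ]
cell [ 0.4485 -0.0704  0.056 ]
s [0.6137 0.1071 0.05  ]
s [0.615  0.0185 0.05  ]
s [ 0.6209 -0.0854  0.05  ]
cov [0.5488 0.1288 0.032 ]
cov [0.538  0.0715 0.032 ]
cov [0.4588 0.095  0.032 ]
cov [0.4754 0.152  0.032 ]
bl [ 0.5145 -0.0319  0.03  ]
bl [ 0.5119 -0.0941  0.03  ]
bl [ 0.4294 -0.0896  0.03  ]
bl [ 0.431  -0.0282  0.03  ]
```

Emit:
send_rows(
  steps=[
    [-1,[4.25,-2.54,0],[0,0,0]],
    [-1,[4.25,-2.54,0],[0,0,0]],
    [-1,[4.25,-2.54,0],[0,0,0]],
    [-1,[4.25,-2.54,0],[0,0,0]],
  ],
  grip_force=20,
)

```text
time: 1.65
eef_pos: [0.3445, -0.3659, 0.2368]
orientation: [[0.918, 0.396, 0.0], [0.396, -0.918, -0.0], [0.0, 0.0, -1.0]]
ft_force: [0.2, -0.0, -0.1]
width: 0.0542
```

Emit:
send_rows(
  steps=[
    [-1,[4.25,-2.54,2],[0,0,0]],
    [-1,[4.25,-2.54,2],[0,0,0]],
    [-1,[4.25,-2.54,2],[0,0,0]],
    [-1,[4.25,-2.54,0],[0,0,0]],
    [-1,[0,0,0],[0,0,0]],
  ],
)

```text
time: 2.28
eef_pos: [0.4607, -0.204, 0.1764]
orientation: [[0.916, 0.401, -0.0], [0.401, -0.916, 0.001], [0.0, -0.001, -1.0]]
ft_force: [-1.2, -0.2, -0.3]
width: 0.0041
```

```bash
cat >> h.py <<'E'
def st(log=True):
    s=sense()
    if log:
        with open('log.txt','a') as f: f.write(repr((list(map(float,s['q'])),list(map(float,s['eef_pos'])),np.array(s['orientation']).tolist()))+'\n')
    print('t',round(float(s['time']),2),'q',np.round(s['q'],3),'p',np.round(s['eef_pos'],4),'w',round(float(s['width']),4),'F',np.round(s['ft_force'],1));print(np.round(s['orientation'],3).tolist())
    return s
def go(tgt,s=None):
    "cm shift in tool axes to world target"
    s=s or sense();print('go',np.round((np.array(tgt)-s['eef_pos'])@np.array(s['orientation'])*100,2))
E
python3 - <<'E'
from h import *
s=st();c=camera_info('wrist');save('wrist','w1.png')
for t in ['key_zero_top','key_count_top','key_print_top','pan']:
    z=.06 if t=='pan' else .057
    print(t,[(np.round(d['xy']),round(d['p'],2),np.round(onz(c,d['xy'],z),3)) for d in tip_of('wrist',t)])
go([.4596,-.2066,.1],s)
E
```

```text
t 2.27 q [-6.570e-01  2.900e-02  1.859e+00  1.000e-03  1.254e+00  5.010e-01] p [ 0.4607 -0.204   0.1764] w 0.0041 F [-1.2 -0.2 -0.3]
[[0.916, 0.401, -0.0], [0.401, -0.916, 0.001], [0.0, -0.001, -1.0]]
key_zero_top [(array([324., 204.]), 0.85, array([ 0.462, -0.205,  0.057]))]
key_count_top [(array([330., 266.]), 0.57, array([ 0.411, -0.233,  0.057])), (array([321., 205.]), 0.43, array([ 0.46 , -0.203,  0.057]))]
key_print_top []
pan [(array([516., 247.]), 0.87, array([ 0.494, -0.375,  0.06 ]))]
go [-0.2   0.2   7.64]
```

View pics/w1.png

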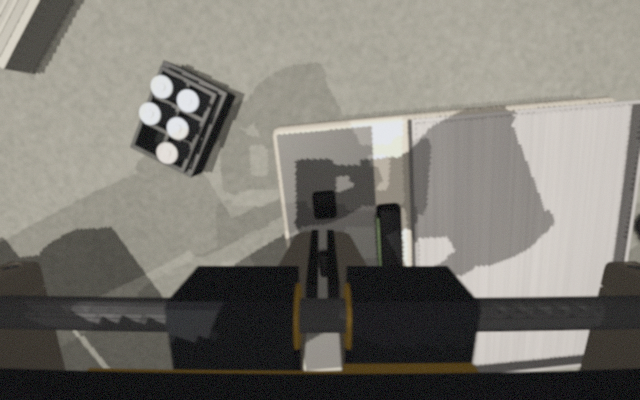

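Emit:
send_rows(
  steps=[
    [-1,[-0.1,0.2,4],[0,0,0]],
    [-1,[0,0,3.6],[0,0,0]],
    [-1,[0,0,1.8],[0,0,0]],
    [-1,[0,0,0.7],[0,0,0]],
    [-1,[0,0,0.1],[0,0,0]],
  ],
)

```text
time: 3.15
eef_pos: [0.4587, -0.2094, 0.0757]
orientation: [[0.918, 0.396, -0.002], [0.396, -0.918, 0.001], [-0.001, -0.001, -1.0]]
ft_force: [-6.8, 3.5, 12.2]
width: 0.0003
```

Emit:
send_rows(
  steps=[
    [-1,[0,0,0.0],[0,0,0]],
    [-1,[0,0,0.0],[0,0,0]],
  ],
)

```text
time: 3.4
eef_pos: [0.4587, -0.2094, 0.0758]
orientation: [[0.918, 0.396, -0.002], [0.396, -0.918, 0.0], [-0.001, -0.001, -1.0]]
ft_force: [-5.5, 1.8, 6.7]
width: 0.0006
```

Emit:
send_rows(
  steps=[
    [-1,[0,0,0.15],[0,0,0]],
    [-1,[0,0,0.1],[0,0,0]],
    [-1,[0,0,0.0],[0,0,0]],
  ],
)

```text
time: 3.78
eef_pos: [0.4588, -0.2094, 0.0755]
orientation: [[0.918, 0.396, -0.002], [0.396, -0.918, 0.0], [-0.002, -0.001, -1.0]]
ft_force: [-12.4, 7.2, 24.5]
width: 0.0005
```

Emit:
send_rows(
  steps=[
    [-1,[0,0,-5],[0,0,0]],
    [-1,[0,0,-5],[0,0,0]],
    [1,[2.83,-4.61,-1],[0,0,0]],
    [1,[2.83,-4.61,-1],[0,0,0]],
    [1,[2.83,-4.61,0],[0,0,0]],
  ],
)

```text
time: 4.4
eef_pos: [0.4836, -0.0477, 0.1944]
orientation: [[0.919, 0.395, 0.004], [0.395, -0.919, -0.001], [0.003, 0.003, -1.0]]
ft_force: [0.7, 0.2, -0.1]
width: 0.0287
```

Emit:
send_rows(
  steps=[
    [1,[2.83,-4.61,0],[0,0,0]],
    [1,[2.83,-4.61,0],[0,0,0]],
    [1,[2.83,-4.61,0],[0,0,0]],
  ],
)

```text
time: 4.78
eef_pos: [0.5063, 0.1136, 0.1933]
orientation: [[0.918, 0.396, 0.002], [0.396, -0.918, -0.0], [0.002, 0.001, -1.0]]
ft_force: [0.3, -0.4, -0.2]
width: 0.0583
```

Emit:
send_rows(
  steps=[
    [1,[0,0,0],[0,0,0.176]],
    [1,[0,0,0],[0,0,0.176]],
    [1,[0,0,0],[0,0,0.176]],
    [1,[0,0,0],[0,0,0.176]],
    [1,[0,0,0],[0,0,0]],
  ],
)

```text
time: 5.4
eef_pos: [0.5061, 0.112, 0.1929]
orientation: [[0.957, -0.291, 0.001], [-0.291, -0.957, -0.0], [0.001, -0.0, -1.0]]
ft_force: [-0.3, 0.0, 0.3]
width: 0.0919
```

```bash
cat >> h.py <<'E'
def rect(cam,thing,ci,z):
    "min-area rect of the best region put on plane z: centre, yaw of long side, sizes"
    for d in silhouettes(cam,thing)[:2]:
        m=np.array(d['region'],np.uint8)
        cs=max(cv2.findContours(m,0,1)[0],key=cv2.contourArea)
        pts=np.array([onz(ci,p,z)[:2] for p in cs[:,0].astype(float)])
        (c,sz,a)=cv2.minAreaRect((pts*1000).astype(np.float32))
        a=np.deg2rad(a)
        if sz[0]<sz[1]: a+=np.pi/2; sz=sz[::-1]
        a=(a+np.pi/2)%np.pi-np.pi/2
        print(thing,round(d['p'],2),d['bbox'],'c',np.round(np.array(c)/1000,4),'sz',np.round(sz),'yaw',round(a,3))
E
python3 - <<'E'
from h import *
s=st();c=camera_info('wrist');save('wrist','w2.png')
rect('wrist','cover',c,.032)
rect('wrist','block',c,.03)
go([.505,.112,.1],s)
E
```

```text
t 5.4 q [-0.016  0.048  1.805 -0.     1.287  1.85 ] p [0.5061 0.112  0.1929] w 0.0919 F [-0.3  0.   0.3]
[[0.957, -0.291, 0.001], [-0.291, -0.957, -0.0], [0.001, -0.0, -1.0]]
cover 0.97 [288.5, 152.0, 351.9, 238.6] c [0.5047 0.1165] sz [87. 60.] yaw -0.256
block 0.79 [448.7, 128.0, 529.9, 225.1] c [ 0.4755 -0.0516] sz [89. 72.] yaw -0.08
go [-0.12  0.03  9.29]
```

View pics/w2.png

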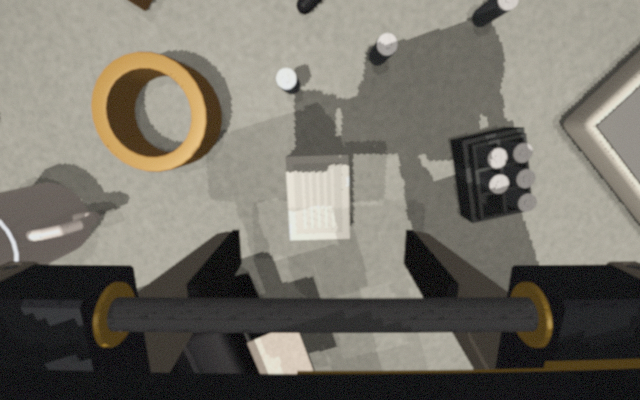

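```bash
python3 - <<'E'
from h import *
im=cv2.imread('pics/w2.png')
cv2.imwrite('pics/w2c.png',cv2.resize(im[110:260,270:550],None,fx=2.8,fy=2.8,interpolation=cv2.INTER_CUBIC))
E
```

```text
(no output)
```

View pics/w2c.png

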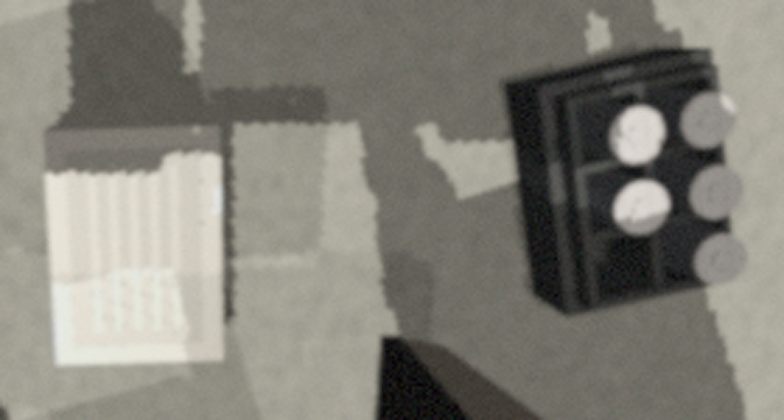

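```bash
python3 - <<'E'
from h import *
# wrist camera pose at w2 from tool pose
from scipy.spatial.transform import Rotation as R
c=camera_info('wrist')
p=lambda x,y:(270+x/2.8,110+y/2.8)
for n,l,z in [('cov',[(46,128),(222,124),(222,360),(57,365)],.032),('cov0',[(46,170),(222,152)],.032),('cells',[(637,134),(708,120),(641,208),(714,193),(720,258)],.056),('blk30',[(536,92),(565,312)],.03),('blkpl',[(553,97),(597,303)],.04)]:
    P=np.array([onz(c,p(*q),z)[:2] for q in l]);print(n,np.round(P,4).tolist())
    print(np.round(np.linalg.norm(np.diff(P,axis=0),axis=1),4), P.mean(0).round(4))
E
```

```text
cov [[0.5514, 0.1339], [0.5354, 0.0766], [0.4543, 0.0994], [0.4697, 0.1568]]
[0.0595 0.0842 0.0594] [0.5027 0.1167]
cov0 [[0.5378, 0.1384], [0.5263, 0.0792]]
[0.0603] [0.5321 0.1088]
cells [[0.4975, -0.0466], [0.4953, -0.0692], [0.4736, -0.0439], [0.4716, -0.0676], [0.4495, -0.0663]]
[0.0227 0.0334 0.0238 0.0221] [ 0.4775 -0.0587]
blk30 [[0.5149, -0.0285], [0.4351, -0.0235]]
[0.08] [ 0.475 -0.026]
blkpl [[0.5135, -0.0296], [0.4394, -0.0312]]
[0.0741] [ 0.4764 -0.0304]
```

Emit:
send_rows(
  steps=[
    [1,[0.56,5.7,1],[0,0,0]],
    [1,[0.56,5.7,1],[0,0,0]],
    [1,[0.56,5.65,1],[0,0,0]],
    [1,[0,0,0],[0,0,-0.11]],
    [1,[0,0,0],[0,0,-0.105]],
  ],
)

```text
time: 6.18
eef_pos: [0.4717, -0.0565, 0.1622]
orientation: [[0.997, -0.078, 0.0], [-0.078, -0.997, 0.0], [0.0, -0.0, -1.0]]
ft_force: [0.4, 0.1, 0.0]
width: 0.0921
```

Emit:
send_rows(
  steps=[
    [1,[0,0,0],[0,0,0]],
    [1,[0,0,0],[0,0,0]],
  ],
)

```text
time: 6.42
eef_pos: [0.472, -0.0554, 0.1622]
orientation: [[0.997, -0.082, 0.0], [-0.082, -0.997, -0.0], [0.0, 0.0, -1.0]]
ft_force: [-0.1, 0.0, -0.1]
width: 0.0923
```

```bash
python3 - <<'E'
from h import *
s=st();c=camera_info('wrist');save('wrist','w3.png')
rect('wrist','block',c,.03)
for t in ['b1']: print([(np.round(d['xy']),round(d['p'],2),np.round(onz(c,d['xy'],.056),4)) for d in tip_of('wrist',t)])
im=cv2.imread('pics/w3.png');cv2.imwrite('pics/w3c.png',cv2.resize(im[110:260,230:430],None,fx=3.8,fy=3.8,interpolation=cv2.INTER_CUBIC))
E
```

```text
t 6.42 q [-0.372 -0.032  1.949  0.     1.224  1.281] p [ 0.472  -0.0554  0.1622] w 0.0923 F [-0.1  0.  -0.1]
[[0.997, -0.082, 0.0], [-0.082, -0.997, -0.0], [0.0, 0.0, -1.0]]
block 0.56 [286.2, 149.3, 361.6, 246.7] c [ 0.4742 -0.0571] sz [88. 61.] yaw -0.07
[(array([310., 172.]), 0.77, array([ 0.5026, -0.0484,  0.056 ])), (array([337., 176.]), 0.65, array([ 0.4972, -0.0693,  0.056 ]))]
```

View pics/w3c.png

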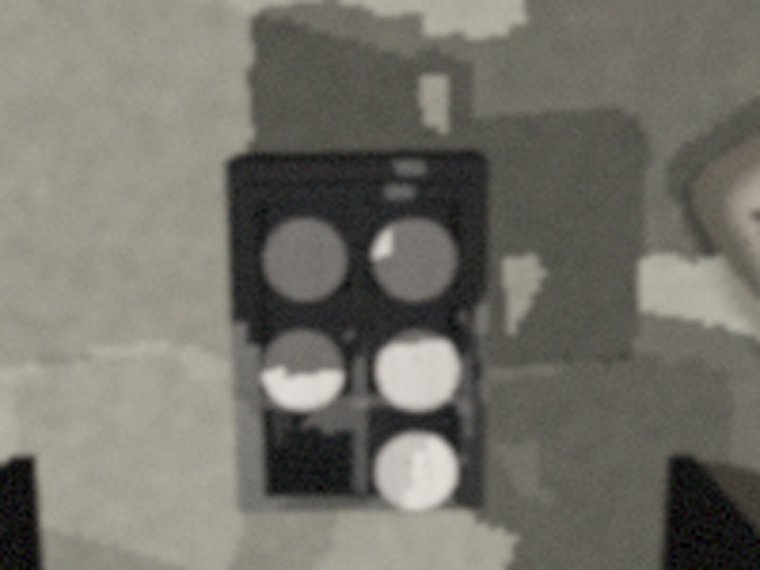

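```bash
python3 - <<'E'
from h import *
c=camera_info('wrist')
p=lambda x,y:(230+x/3.8,110+y/3.8)
for n,l,z in [('cells',[(304,259),(414,259),(303,371),(417,371),(417,470)],.056),('blk30',[(230,158),(487,155),(484,508),(240,510)],.03)]:
    P=np.array([onz(c,p(*q),z)[:2] for q in l]);print(n,np.round(P,4).tolist());d=np.diff(P,axis=0)
    print(np.round(np.linalg.norm(d,axis=1),4),np.arctan2(d[:,1],d[:,0]), P.mean(0).round(4))
E
```

```text
cells [[0.4973, -0.0475], [0.4955, -0.0703], [0.4734, -0.0451], [0.4714, -0.0693], [0.4492, -0.0678]]
[0.0229 0.0335 0.0243 0.0222] [-1.65219929  2.29078624 -1.65229599  3.07336513] [ 0.4774 -0.06  ]
blk30 [[0.5174, -0.0316], [0.5134, -0.0894], [0.4291, -0.084], [0.4334, -0.0252]]
[0.0579 0.0845 0.0589] [-1.64053879  3.07806418  1.49786878] [ 0.4733 -0.0576]
```

Emit:
send_rows(
  steps=[
    [1,[0.56,-5.8,0],[0,0,0]],
    [1,[0.56,-5.8,0],[0,0,0]],
    [1,[0.56,-5.79,0],[0,0,0]],
    [1,[0,0,2],[0,0,0.1]],
    [1,[0,0,2],[0,0,0.092]],
  ],
)

```text
time: 7.2
eef_pos: [0.5029, 0.1177, 0.1218]
orientation: [[0.963, -0.271, 0.001], [-0.271, -0.963, -0.0], [0.001, -0.0, -1.0]]
ft_force: [-0.5, -0.2, -0.7]
width: 0.0921
```

Emit:
send_rows(
  steps=[
    [1,[0,0,3],[0,0,0]],
    [1,[0,0,3],[0,0,0]],
    [1,[0,0,0],[0,0,0]],
  ],
)

```text
time: 7.58
eef_pos: [0.5005, 0.1167, 0.0599]
orientation: [[0.963, -0.27, -0.006], [-0.27, -0.963, 0.0], [-0.005, 0.001, -1.0]]
ft_force: [-0.3, 0.0, 0.8]
width: 0.0916
```

```bash
python3 - <<'E'
from h import *
s=st();c=camera_info('wrist');save('wrist','w4.png')
rect('wrist','cover',c,.032)
go([.503,.1165,.025],s)
E
```

```text
t 7.58 q [-0.006  0.223  1.902 -0.     1.021  1.838] p [0.5005 0.1167 0.0599] w 0.0916 F [-0.3  0.   0.8]
[[0.963, -0.27, -0.006], [-0.27, -0.963, 0.0], [-0.005, 0.001, -1.0]]
cover 0.62 [265.5, 159.0, 377.3, 297.2] c [0.5069 0.1161] sz [83. 60.] yaw -0.265
go [ 0.26 -0.05  3.49]
```

Emit:
send_rows(
  steps=[
    [1,[0.3,0,2.4],[0,0,0]],
    [1,[0,0,1.1],[0,0,0]],
    [1,[0,0,0],[0,0,0]],
    [-1,[0,0,0],[0,0,0]],
    [-1,[0,0,0],[0,0,0]],
  ],
  grip_force=15,
)

```text
time: 8.3
eef_pos: [0.5063, 0.1158, 0.028]
orientation: [[0.963, -0.27, 0.002], [-0.27, -0.963, 0.0], [0.001, -0.0, -1.0]]
ft_force: [-0.1, 0.1, -0.3]
width: 0.0739
```

Emit:
send_rows(
  steps=[
    [-1,[0,0,0],[0,0,0]],
    [-1,[0,0,0],[0,0,0]],
    [-1,[0,0,-2],[0,0,0]],
    [-1,[0,0,-5],[0,0,0]],
    [-1,[0,0,-5],[0,0,0]],
  ],
)

```text
time: 8.93
eef_pos: [0.5049, 0.1157, 0.1479]
orientation: [[0.963, -0.27, -0.002], [-0.27, -0.963, 0.0], [-0.002, 0.0, -1.0]]
ft_force: [1.0, 0.6, -0.1]
width: 0.0599
```

```bash
python3 - <<'E'
from h import *
s=st();c=camera_info('wrist');save('wrist','w5.png',(160,80,480,380),2.4)
rect('wrist','cover',c,s['eef_pos'][2]-.025+.032)
go([.473,-.0574,.12],s)
E
```

```text
t 8.93 q [-0.008  0.1    1.844  0.     1.199  1.836] p [0.5049 0.1157 0.1479] w 0.0599 F [ 1.   0.6 -0.1]
[[0.963, -0.27, -0.002], [-0.27, -0.963, 0.0], [-0.002, 0.0, -1.0]]
cover 0.82 [255.7, 178.2, 392.7, 344.6] c [0.5192 0.1119] sz [59. 59.] yaw 1.297
go [ 1.6  17.53  2.79]
```

View pics/w5.png

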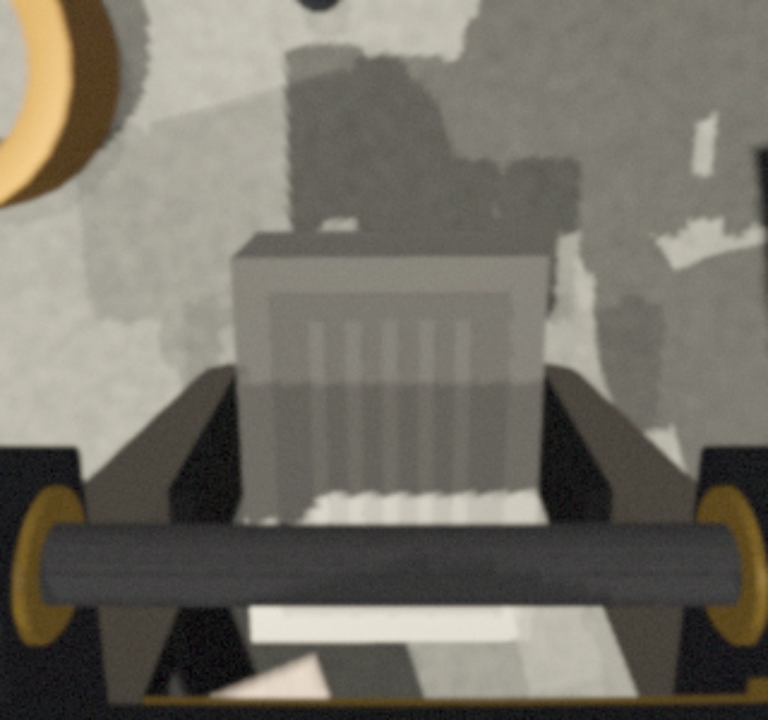

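```bash
python3 - <<'E'
from h import *
s=sense();c=camera_info('wrist');R=np.array(s['orientation'])
for dz in(.004,.007):
  a,b=[(onz(c,(160+x/2.4,80+y/2.4),s['eef_pos'][2]+dz)-s['eef_pos'])@R for x,y in((391,256),(385,642))]
  print(a,b,(a+b)/2,(a-b))
E
```

```text
[ 0.03877597  0.00019385 -0.00356343] [-0.04500788 -0.00104819 -0.00450481] [-0.00311595 -0.00042717 -0.00403412] [0.08378386 0.00124204 0.00094138]
[ 0.03934882  0.00018534 -0.00655714] [-0.04269098 -0.00103085 -0.00747893] [-0.00167108 -0.00042275 -0.00701804] [0.0820398  0.00121619 0.00092179]
```

Emit:
send_rows(
  steps=[
    [-1,[0.47,4.37,0],[0,0,0]],
    [-1,[0.47,4.37,0],[0,0,0]],
    [-1,[0.47,4.37,0],[0,0,0]],
    [-1,[0.47,4.37,0],[0,0,0]],
    [-1,[0,0,1.5],[0,0,-0.1]],
  ],
)

```text
time: 9.65
eef_pos: [0.4766, -0.0604, 0.132]
orientation: [[0.985, -0.174, 0.001], [-0.174, -0.985, -0.001], [0.001, 0.001, -1.0]]
ft_force: [0.3, -0.1, -1.7]
width: 0.0602
```

Emit:
send_rows(
  steps=[
    [-1,[0,0,1.5],[0,0,-0.101]],
    [-1,[0,0,1.3],[0,0,0]],
    [-1,[0,0,0],[0,0,0]],
    [-1,[0,0,0],[0,0,0]],
  ],
)

```text
time: 10.15
eef_pos: [0.4768, -0.0575, 0.1043]
orientation: [[0.997, -0.073, 0.0], [-0.073, -0.997, -0.0], [0.0, 0.0, -1.0]]
ft_force: [0.2, 0.3, -0.9]
width: 0.0597
```

```bash
python3 - <<'E'
from h import *
s=st();save('wrist','w6.png',(160,80,480,380),2.4)
go([.4758,-.0576,.058],s)
E
```

```text
t 10.15 q [-0.372  0.063  1.98   0.     1.098  1.271] p [ 0.4768 -0.0575  0.1043] w 0.0597 F [ 0.2  0.3 -0.9]
[[0.997, -0.073, 0.0], [-0.073, -0.997, -0.0], [0.0, 0.0, -1.0]]
go [-0.1   0.01  4.63]
```

View pics/w6.png

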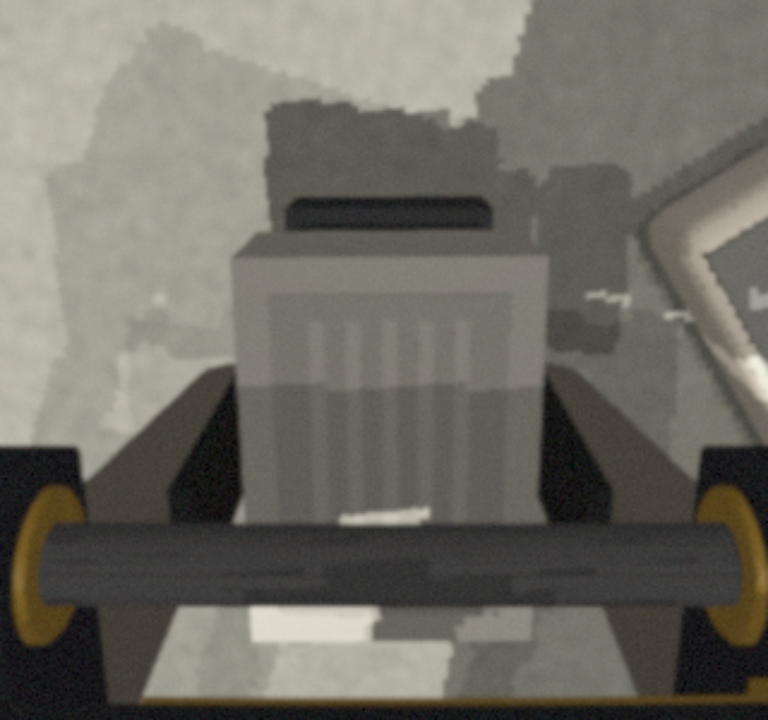

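Emit:
send_rows(
  steps=[
    [-1,[-0.1,0,1.2],[0,0,0]],
    [-1,[0,0,1.2],[0,0,0]],
    [-1,[0,0,0.6],[0,0,0]],
    [-1,[0,0,0.4],[0,0,0]],
    [-1,[0,0,0],[0,0,0]],
  ],
)

```text
time: 10.82
eef_pos: [0.4754, -0.0575, 0.0698]
orientation: [[0.997, -0.072, -0.001], [-0.072, -0.997, 0.0], [-0.001, -0.0, -1.0]]
ft_force: [0.0, 0.1, -0.8]
width: 0.0599
```

Emit:
send_rows(
  steps=[
    [-1,[0,0,0.4],[0,0,0]],
    [-1,[0,0,0.4],[0,0,0]],
    [-1,[0,0,0.2],[0,0,0]],
    [-1,[0,0,0],[0,0,0]],
  ],
)

```text
time: 11.32
eef_pos: [0.4755, -0.0575, 0.0599]
orientation: [[0.997, -0.072, -0.0], [-0.072, -0.997, 0.0], [-0.0, -0.0, -1.0]]
ft_force: [0.5, -0.7, -0.9]
width: 0.0597
```

Emit:
send_rows(
  steps=[
    [-1,[0,0,0.2],[0,0,0]],
    [-1,[0,0,0.1],[0,0,0]],
    [-1,[0,0,0.1],[0,0,0]],
    [-1,[0,0,0],[0,0,0]],
  ],
)

```text
time: 11.82
eef_pos: [0.4757, -0.0576, 0.0574]
orientation: [[0.997, -0.072, -0.001], [-0.072, -0.997, 0.0], [-0.001, -0.0, -1.0]]
ft_force: [-6.4, 1.6, 10.7]
width: 0.0601
```

Emit:
send_rows(
  steps=[
    [0.6,[0,0,-0.2],[0,0,0]],
    [0.6,[0,0,0],[0,0,0]],
    [0.6,[0,0,0],[0,0,0]],
    [0.6,[0,0,1.2],[0,0,0]],
    [0.6,[0,0,1.1],[0,0,0]],
  ],
)

```text
time: 12.45
eef_pos: [0.4752, -0.0574, 0.0339]
orientation: [[0.997, -0.072, -0.001], [-0.072, -0.997, 0.0], [-0.001, -0.0, -1.0]]
ft_force: [-0.0, 0.7, 0.2]
width: 0.0734
```

```bash
python3 - <<'E'
from h import *
s=st();c=camera_info('wrist');save('wrist','w7.png',(160,80,480,380),2.4)
rect('wrist','cover',c,.062);rect('wrist','block',c,.03)
E
```

```text
t 12.45 q [-0.373  0.186  2.012 -0.     0.945  1.27 ] p [ 0.4752 -0.0574  0.0339] w 0.0734 F [-0.   0.7  0.2]
[[0.997, -0.072, -0.001], [-0.072, -0.997, 0.0], [-0.001, -0.0, -1.0]]
cover 0.94 [245.1, 181.9, 403.3, 369.5] c [ 0.4964 -0.0587] sz [60. 48.] yaw 1.499
block 0.92 [263.3, 173.2, 383.6, 184.3] c [ 0.5171 -0.0604] sz [57.  5.] yaw 1.499
```

View pics/w7.png

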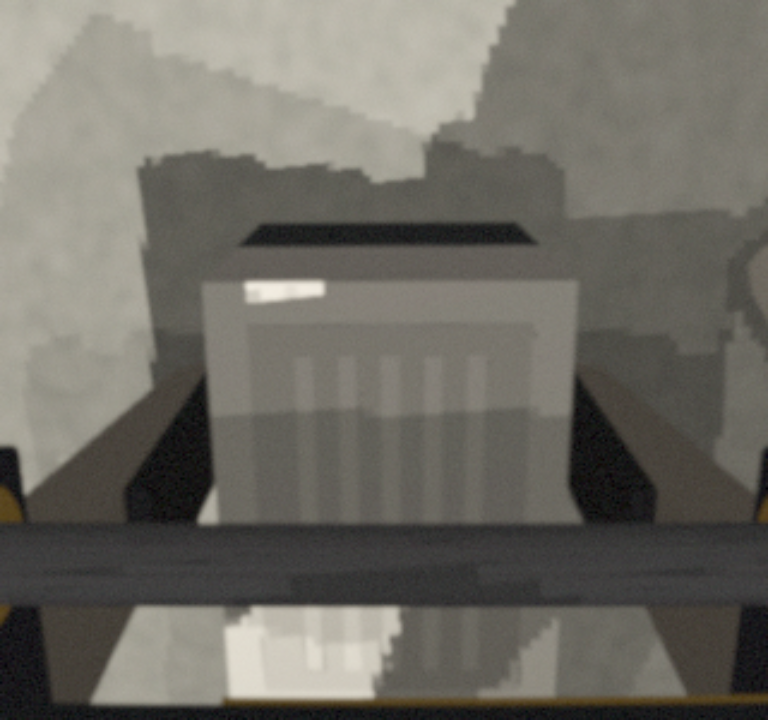

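Emit:
send_rows(
  steps=[
    [-1,[0,0,0],[0,0,0]],
    [-1,[0,0,0],[0,0,0]],
    [-1,[0,0,0],[0,0,0]],
    [-1,[0,0,0],[0,0,0]],
    [-1,[0,0,-1],[0,0,0]],
  ],
  grip_force=55,
)

```text
time: 13.22
eef_pos: [0.4741, -0.057, 0.0443]
orientation: [[0.997, -0.072, -0.003], [-0.072, -0.997, 0.001], [-0.003, -0.001, -1.0]]
ft_force: [-0.4, 0.3, -3.9]
width: 0.06
```

Emit:
send_rows(
  steps=[
    [-1,[0,0,-4],[0,0,0]],
    [-1,[0,0,-4],[0,0,0]],
    [-1,[0,0,-4],[0,0,0]],
    [-1,[0,0,-4],[0,0,0]],
    [-1,[0,0,0],[0,0,0]],
  ],
)

```text
time: 13.85
eef_pos: [0.4774, -0.0583, 0.2082]
orientation: [[0.997, -0.072, 0.007], [-0.072, -0.997, -0.003], [0.007, 0.002, -1.0]]
ft_force: [0.1, -0.6, -4.8]
width: 0.0597
```

```bash
python3 - <<'E'
from h import *
s=st()
E
```

```text
t 13.85 q [-0.373 -0.072  1.892 -0.     1.314  1.27 ] p [ 0.4774 -0.0583  0.2082] w 0.0597 F [ 0.1 -0.6 -4.8]
[[0.997, -0.072, 0.007], [-0.072, -0.997, -0.003], [0.007, 0.002, -1.0]]
```

Emit:
send_rows(
  steps=[
    [-1,[0,0,0],[0.17,0,0]],
    [-1,[0,0,0],[0.17,0,0]],
    [-1,[0,0,0],[0,0,0]],
    [-1,[0,0,0],[0,0,0]],
  ],
)

```text
time: 14.35
eef_pos: [0.4748, -0.0571, 0.2037]
orientation: [[0.997, -0.069, 0.022], [-0.072, -0.941, 0.332], [-0.003, -0.332, -0.943]]
ft_force: [1.2, 1.0, -5.1]
width: 0.0596
```

```bash
python3 - <<'E'
from h import *
s=st()
E
```

```text
t 14.35 q [-0.568 -0.009  1.876  0.298  1.449  1.013] p [ 0.4748 -0.0571  0.2037] w 0.0596 F [ 1.2  1.  -5.1]
[[0.997, -0.069, 0.022], [-0.072, -0.941, 0.332], [-0.003, -0.332, -0.943]]
```

Emit:
send_rows(
  steps=[
    [-1,[0,0,0],[-0.17,0,0]],
    [-1,[0,0,0],[-0.17,0.17,0]],
    [-1,[0,0,0],[0,0.17,0]],
    [-1,[0,0,0],[0,0,0]],
    [-1,[0,0,0],[0,0,0]],
  ],
)

```text
time: 14.98
eef_pos: [0.4762, -0.0575, 0.206]
orientation: [[0.951, -0.08, 0.298], [-0.088, -0.996, 0.011], [0.296, -0.037, -0.954]]
ft_force: [0.2, 0.1, -3.3]
width: 0.0596
```

```bash
python3 - <<'E'
from h import *
s=st()
E
```

```text
t 14.97 q [-0.468 -0.315  2.131  0.166  1.064  1.127] p [ 0.4762 -0.0575  0.206 ] w 0.0596 F [ 0.2  0.1 -3.3]
[[0.951, -0.08, 0.298], [-0.088, -0.996, 0.011], [0.296, -0.037, -0.954]]
```

Emit:
send_rows(
  steps=[
    [-1,[0,0,0],[0,-0.17,0]],
    [-1,[0,0,0],[0,-0.17,0]],
    [-1,[0,0,0],[0,-0.17,0]],
    [-1,[0,0,0],[0,0,0]],
    [-1,[0,0,0],[0,0,0]],
  ],
)

```text
time: 15.6
eef_pos: [0.4765, -0.0578, 0.2053]
orientation: [[0.976, -0.081, -0.201], [-0.072, -0.996, 0.053], [-0.204, -0.037, -0.978]]
ft_force: [0.1, -0.3, -4.8]
width: 0.0601
```

```bash
python3 - <<'E'
from h import *
s=st()
E
```

```text
t 15.6 q [-0.36   0.104  1.733 -0.021  1.512  1.292] p [ 0.4765 -0.0578  0.2053] w 0.0601 F [ 0.1 -0.3 -4.8]
[[0.976, -0.081, -0.201], [-0.072, -0.996, 0.053], [-0.204, -0.037, -0.978]]
```

```bash
cat > kin.py <<'E'
import numpy as np
from scipy.optimize import least_squares
from scipy.spatial.transform import Rotation as Ro
rz=lambda a:Ro.from_euler('z',a).as_matrix(); ry=lambda a:Ro.from_euler('y',a).as_matrix()
D=[eval(l) for l in open('log.txt')]
def fk(q,p):
    h,a1,lat,L2,e,L4,d6,lat2=p
    # "up" pose: z chain. pitch about +y leans x-forward
    A=rz(q[0]);P=np.array([0,0,h])+A@[a1,lat,0]
    A=A@ry(q[1]);P=P+A@[0,0,L2]
    A=A@ry(q[2]);P=P+A@[e,lat2*0,L4]
    A=A@rz(S4*q[3])@ry(q[4]);P=P+A@[0,0,d6]+A@[0,lat2,0]
    A=A@rz(S6*q[5]+O6)
    return P,A
S4,S6,O6=1,1,np.pi/2
def best():
    global S4,S6,O6
    b=None
    for S4 in(1,-1):
     for S6 in(1,-1):
      for O6 in(0,np.pi/2,np.pi,-np.pi/2):
        er=sum(np.abs(fk(q,[0]*8)[1]-R).sum() for q,_,R in D)
        if b is None or er<b[0]: b=(er,S4,S6,O6)
    S4,S6,O6=b[1:];return b
b=best()
def res(p): return np.concatenate([fk(q,p)[0]-x for q,x,_ in D]+[1e-3*(np.array(p)-p0)])
p0=np.array([.35,0,.12,.35,0,.35,.25,0])
par=least_squares(res,p0).x
lo=np.array([-2.91,-.94,.18,-1.29,.17,-3]);hi=np.array([2.91,2.29,2.7,4.43,2.64,3])
def ik(x,R,tries=30,seed=0,q0=None):
    rng=np.random.default_rng(seed);out=[]
    for k in range(tries):
        q=q0 if (q0 is not None and k==0) else rng.uniform(lo,hi)
        f=lambda q:np.r_[10*(fk(q,par)[0]-x),(fk(q,par)[1]-R).ravel()]
        r=least_squares(f,np.clip(q,lo+1e-3,hi-1e-3),bounds=(lo,hi))
        if r.cost<1e-5 and not any(np.abs(r.x-o).max()<.02 for o in out): out.append(r.x)
    return out
if __name__=='__main__':
    np.set_printoptions(precision=4,suppress=True)
    print(b,par);print(np.array([fk(q,par)[0]-x for q,x,_ in D]))
    yaw=-1.0636;X=np.array([np.cos(yaw),np.sin(yaw),0]);Y=np.array([-X[1],X[0],0]);Z=np.array([0,0,1.]);pan=np.array([.4925,-.3765,.06])
    for name,tz,pos in(('-y side',Y,pan-.065*Y),('+y side',-Y,pan+.065*Y),('front',X,pan),('back',-X,pan+.03*X)):
      for cam in(1,-1):
        for zz in(.033,.15):
          tx=Z*cam;R=np.c_[tx,np.cross(tz,tx)*-1*-1,tz];R[:,1]=np.cross(tz,tx)
          print(name,'cam',cam,zz,[np.round(o,2).tolist() for o in ik(pos+Z*zz-.003*tz,R)])
E
python3 kin.py
```

```text
(np.float64(1.8430928712485223e-14), 1, 1, 1.5707963267948966) [0.2981 0.     0.1199 0.3857 0.0478 0.5191 0.3001 0.    ]
[[-0.  0. -0.]
 [-0.  0. -0.]
 [ 0.  0. -0.]
 [-0.  0.  0.]
 [-0.  0.  0.]
 [ 0. -0.  0.]
 [ 0. -0.  0.]
 [-0.  0. -0.]
 [-0. -0. -0.]
 [ 0. -0. -0.]
 [-0.  0. -0.]]
-y side cam 1 0.033 [[-1.48, 0.89, 1.62, 1.23, 1.81, -0.98]]
-y side cam 1 0.15 [[-1.48, 0.64, 1.7, 1.27, 1.86, -0.82]]
-y side cam -1 0.033 [[-1.48, 0.89, 1.62, 1.23, 1.81, 2.16]]
-y side cam -1 0.15 [[-1.48, 0.64, 1.7, 1.27, 1.86, 2.32]]
+y side cam 1 0.033 [[-0.38, 1.41, 0.6, -1.24, 2.18, -2.59]]
+y side cam 1 0.15 []
+y side cam -1 0.033 [[-0.38, 1.41, 0.6, -1.24, 2.18, 0.55]]
+y side cam -1 0.15 []
front cam 1 0.033 [[-0.65, 0.66, 2.19, 3.57, 1.3, -1.69]]
front cam 1 0.15 [[-0.65, 0.26, 2.3, 3.63, 1.05, -1.83]]
front cam -1 0.033 [[-0.65, 0.66, 2.19, 3.57, 1.3, 1.45]]
front cam -1 0.15 [[-0.65, 0.26, 2.3, 3.63, 1.05, 1.31]]
back cam 1 0.033 []
back cam 1 0.15 []
back cam -1 0.033 []
back cam -1 0.15 []
```

```bash
cat >> h.py <<'E'
from scipy.spatial.transform import Rotation as Ro
def plan(x,R,g,n=None,s=None,pos=None,ori=None):
    s=s or sense();p=np.array(s['eef_pos']) if pos is None else np.array(pos);A=np.array(s['orientation']) if ori is None else np.array(ori)
    rv=Ro.from_matrix(A.T@np.array(R)).as_rotvec();d=np.array(x)-p
    n=n or int(max(np.ceil(np.linalg.norm(rv)/.18),np.ceil(np.linalg.norm(d)/.055)));
    rows=[]
    for k in range(n):
        t=np.round(A.T@(d/n)*100,2);r=np.round(rv/n,3)
        p=p+A@t/100;A=A@Ro.from_rotvec(r).as_matrix();d=np.array(x)-p if k==n-1 else d
        rows.append([g,t.tolist(),r.tolist()])
    print('n',n,'end err mm',np.round((np.array(x)-p)*1000,1))
    for i in range(0,n,5): print(rows[i:i+5])
    return p,A
def down(yaw):
    x=np.array([np.cos(yaw),np.sin(yaw),0]);z=np.array([0,0,-1.]);return np.c_[x,np.cross(z,x),z]
PY=-1.0636;PX=np.array([np.cos(PY),np.sin(PY),0]);PYv=np.array([-PX[1],PX[0],0]);PAN=np.array([.4925,-.3765,.06]);UZ=np.array([0,0,1.])
E
python3 - <<'E'
from h import *
R=down(PY+np.pi/2)
p,A=plan(PAN+PYv*-.064+UZ*.13,R,-1)
p,A=plan(PAN+PYv*-.064+UZ*.046,R,-1,n=4,pos=p,ori=A)
t=camera_info('top')
for px in[(490,232),(487,262),(545,285)]:print(onz(t,px,.02))
print(onz(camera_info('scene'),(218,129),.03))
E
```

```text
n 7 end err mm [-0.  -0.1 -0.1]
[[-1, [-0.16, 5.03, 0.06], [-0.014, 0.027, -0.083]], [-1, [-0.57, 5.0, 0.12], [-0.014, 0.027, -0.083]], [-1, [-0.99, 4.93, 0.17], [-0.014, 0.027, -0.083]], [-1, [-1.4, 4.83, 0.21], [-0.014, 0.027, -0.083]], [-1, [-1.8, 4.69, 0.23], [-0.014, 0.027, -0.083]]]
[[-1, [-2.19, 4.53, 0.24], [-0.014, 0.027, -0.083]], [-1, [-2.57, 4.32, 0.24], [-0.014, 0.027, -0.083]]]
n 4 end err mm [-0.1  0.  -0.1]
[[-1, [-0.0, -0.0, 2.1], [0.0, 0.0, -0.0]], [-1, [-0.0, -0.0, 2.1], [0.0, 0.0, -0.0]], [-1, [-0.0, -0.0, 2.1], [0.0, 0.0, -0.0]], [-1, [-0.0, -0.0, 2.1], [0.0, 0.0, -0.0]]]
[ 0.40492475 -0.57760196  0.02      ]
[ 0.30494555 -0.56257135  0.02      ]
[ 0.22989303 -0.76268936  0.02      ]
[ 0.12861792 -0.50154055  0.03      ]
```

Emit:
send_rows(
  steps=[
    [-1,[-0.16,5.03,0.06],[-0.014,0.027,-0.083]],
    [-1,[-0.57,5.0,0.12],[-0.014,0.027,-0.083]],
    [-1,[-0.99,4.93,0.17],[-0.014,0.027,-0.083]],
    [-1,[-1.4,4.83,0.21],[-0.014,0.027,-0.083]],
    [-1,[-1.8,4.69,0.23],[-0.014,0.027,-0.083]],
  ],
)

```text
time: 16.23
eef_pos: [0.4465, -0.3089, 0.1959]
orientation: [[0.94, 0.335, -0.058], [0.336, -0.942, -0.0], [-0.055, -0.019, -0.998]]
ft_force: [0.8, -0.5, -4.9]
width: 0.0595
```

Emit:
send_rows(
  steps=[
    [-1,[-2.19,4.53,0.24],[-0.014,0.027,-0.083]],
    [-1,[-2.57,4.32,0.24],[-0.014,0.027,-0.083]],
    [-1,[0,0,0],[0,0,0]],
    [-1,[0,0,0],[0,0,0]],
  ],
)

```text
time: 16.73
eef_pos: [0.4353, -0.4069, 0.1908]
orientation: [[0.875, 0.484, -0.001], [0.484, -0.875, -0.002], [-0.001, 0.001, -1.0]]
ft_force: [0.4, 0.7, -3.9]
width: 0.0599
```

```bash
python3 - <<'E'
from h import *
s=st();c=camera_info('wrist')
R=down(PY+np.pi/2)
plan(PAN+PYv*-.064+UZ*.046,R,-1,n=4)
save('wrist','w8.png')
E
```

```text
t 16.73 q [-0.954  0.248  1.586 -0.002  1.307  0.113] p [ 0.4353 -0.4069  0.1908] w 0.0599 F [ 0.4  0.7 -3.9]
[[0.875, 0.484, -0.001], [0.484, -0.875, -0.002], [-0.001, 0.001, -1.0]]
n 4 end err mm [ 0.1  0.1 -0. ]
[[-1, [0.02, 0.03, 2.12], [0.0, 0.0, -0.001]], [-1, [0.02, 0.03, 2.12], [0.0, 0.0, -0.001]], [-1, [0.02, 0.03, 2.12], [0.0, 0.0, -0.001]], [-1, [0.02, 0.03, 2.12], [0.0, 0.0, -0.001]]]
```

View pics/w8.png

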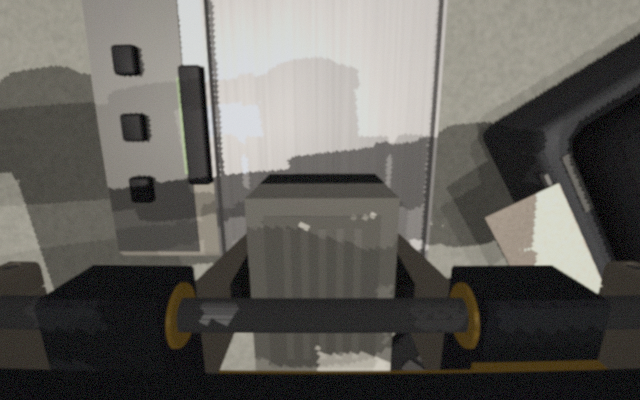

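Emit:
send_rows(
  steps=[
    [-1,[0,0,2.1],[0,0,0]],
    [-1,[0,0,2.1],[0,0,0]],
    [-1,[0,0,2.1],[0,0,0]],
    [-1,[0,0,2.1],[0,0,0]],
    [-1,[0,0,0.5],[0,0,0]],
  ],
)

```text
time: 17.4
eef_pos: [0.4353, -0.4051, 0.0996]
orientation: [[0.874, 0.486, -0.003], [0.486, -0.874, 0.002], [-0.002, -0.003, -1.0]]
ft_force: [-0.4, -0.5, -4.5]
width: 0.0596
```

Emit:
send_rows(
  steps=[
    [-1,[0,0,0.3],[0,0,0]],
    [-1,[0,0,0.2],[0,0,0]],
    [-1,[0,0,0.0],[0,0,0]],
  ],
)

```text
time: 17.77
eef_pos: [0.4357, -0.4076, 0.0965]
orientation: [[0.875, 0.485, -0.001], [0.485, -0.875, -0.002], [-0.002, 0.001, -1.0]]
ft_force: [0.0, -0.5, -4.1]
width: 0.0598
```

Emit:
send_rows(
  steps=[
    [-1,[0,0,0.2],[0,0,0]],
    [-1,[0,0,0.1],[0,0,0]],
    [-1,[0,0,0.0],[0,0,0]],
  ],
)

```text
time: 18.15
eef_pos: [0.4358, -0.4079, 0.0953]
orientation: [[0.875, 0.485, -0.001], [0.485, -0.875, -0.002], [-0.002, 0.001, -1.0]]
ft_force: [-3.8, 3.1, 8.2]
width: 0.0596
```

Emit:
send_rows(
  steps=[
    [0.7,[0,0,-0.2],[0,0,0]],
    [0.7,[0,0,0],[0,0,0]],
    [0.7,[0,0,0],[0,0,0]],
    [0.7,[0,0,-3],[0,0,0]],
    [1,[0,0,-5],[0,0,0]],
  ],
)

```text
time: 18.77
eef_pos: [0.4346, -0.406, 0.1734]
orientation: [[0.875, 0.485, -0.005], [0.485, -0.875, 0.003], [-0.003, -0.005, -1.0]]
ft_force: [1.0, -1.0, 0.3]
width: 0.0861
```

Emit:
send_rows(
  steps=[
    [1,[0,0,-5],[0,0,0]],
    [1,[0,0,-3],[0,0,0]],
    [1,[0,0,0],[0,0,0]],
  ],
)

```text
time: 19.15
eef_pos: [0.4367, -0.4086, 0.2578]
orientation: [[0.875, 0.485, 0.002], [0.485, -0.875, -0.006], [-0.001, 0.006, -1.0]]
ft_force: [0.5, -0.4, 0.9]
width: 0.0919
```

```bash
cat >> h.py <<'E'
def hor(p,cam):
    z=PYv*np.cos(p)-UZ*np.sin(p);x=cam*(UZ*np.cos(p)+PYv*np.sin(p));return np.c_[x,np.cross(z,x),z]
E
python3 - <<'E'
from h import *
import kin
s=st();c=camera_info('wrist')
rect('wrist','cover',c,.122);save('wrist','w9.png')
B=np.array([.4333,-.4093,0]);R=hor(.05,1)
q=s['q'];p=np.array(s['eef_pos']);A=np.array(s['orientation'])
tgt=B-PYv*.11+UZ*.16
rv=Ro.from_matrix(A.T@R).as_rotvec();print(rv)
for f in np.linspace(0,1,7)[1:]:
    o=kin.ik(p+(tgt-p)*f,A@Ro.from_rotvec(rv*f).as_matrix(),tries=1,q0=q)
    print(f,np.round(o,2)); q=o[0] if o else q
for off,z in((.11,.093),(.003,.093)):
  for cam in(1,-1):
    print(off,cam,np.round(kin.ik(B-PYv*off+UZ*z,hor(.05,cam),tries=8),2))
e=plan(tgt,R,1)
plan(B-PYv*.11+UZ*.0935,R,1,pos=e[0],ori=e[1])
plan(B-PYv*.003+UZ*.0935,R,1,pos=B-PYv*.11+UZ*.0935,ori=R)
E
```

```text
t 19.15 q [-0.953  0.2    1.508 -0.002  1.428  0.112] p [ 0.4367 -0.4086  0.2578] w 0.0919 F [ 0.5 -0.4  0.9]
[[0.875, 0.485, 0.002], [0.485, -0.875, -0.006], [-0.001, 0.006, -1.0]]
cover 0.95 [245.6, 183.2, 401.0, 370.9] c [ 0.4007 -0.4288] sz [141. 114.] yaw -1.073
cover 0.26 [111.7, 42.9, 142.8, 79.1] c [ 0.4624 -0.2098] sz [24. 23.] yaw 0.492
[0.00536057 1.5220608  0.0037433 ]
0.16666666666666666 [[-1.12  0.16  1.6   0.26  1.39 -0.1 ]]
0.3333333333333333 [[-1.28  0.18  1.67  0.5   1.42 -0.32]]
0.5 [[-1.41  0.26  1.7   0.71  1.51 -0.52]]
0.6666666666666666 [[-1.52  0.4   1.7   0.87  1.63 -0.68]]
0.8333333333333333 [[-1.6   0.57  1.66  0.99  1.77 -0.81]]
1.0 [[-1.64  0.77  1.59  1.1   1.93 -0.89]]
0.11 1 [[-1.64  0.91  1.54  1.07  1.89 -0.97]]
0.11 -1 [[-1.64  0.91  1.54  1.07  1.89  2.17]]
0.003 1 [[-1.48  0.86  1.63  1.2   1.78 -0.97]]
0.003 -1 [[-1.48  0.86  1.63  1.2   1.78  2.17]]
n 9 end err mm [-0.3  0.3  0.1]
[[1, [-1.25, 0.02, 1.04], [-0.0, 0.169, -0.0]], [1, [-1.41, 0.02, 0.82], [-0.0, 0.169, -0.0]], [1, [-1.53, 0.02, 0.57], [-0.0, 0.169, -0.0]], [1, [-1.6, 0.02, 0.3], [-0.0, 0.169, -0.0]], [1, [-1.63, 0.02, 0.03], [-0.0, 0.169, -0.0]]]
[[1, [-1.61, 0.02, -0.25], [-0.0, 0.169, -0.0]], [1, [-1.55, 0.02, -0.51], [-0.0, 0.169, -0.0]], [1, [-1.44, 0.02, -0.77], [-0.0, 0.169, -0.0]], [1, [-1.29, 0.02, -1.0], [-0.0, 0.169, -0.0]]]
n 2 end err mm [-0.1  0.  -0.1]
[[1, [-3.31, -0.01, 0.17], [0.0, 0.001, -0.001]], [1, [-3.31, -0.02, 0.17], [0.0, 0.001, -0.001]]]
n 2 end err mm [ 0.1  0.  -0.1]
[[1, [0.27, -0.0, 5.34], [0.0, 0.0, 0.0]], [1, [0.27, -0.0, 5.34], [0.0, 0.0, 0.0]]]
```

```bash
python3 - <<'E'
from h import *
c=camera_info('wrist');rect('wrist','cover',c,.122)
print(tip_of('wrist','pan')[:1],tip_of('wrist','cover')[:1])
E
```

```text
cover 0.77 [289.4, 156.6, 359.2, 247.2] c [ 0.4338 -0.4073] sz [86. 60.] yaw 0.521
[{'xy': [321.5, 122.8], 'p': 0.96}] [{'xy': [321.6, 197.3], 'p': 0.8}]
```

Emit:
send_rows(
  steps=[
    [1,[-1.25,0.02,1.04],[0,0.169,0]],
    [1,[-1.41,0.02,0.82],[0,0.169,0]],
    [1,[-1.53,0.02,0.57],[0,0.169,0]],
    [1,[-1.6,0.02,0.3],[0,0.169,0]],
    [1,[-1.63,0.02,0.03],[0,0.169,0]],
  ],
)

```text
time: 20.02
eef_pos: [0.3806, -0.4387, 0.2021]
orientation: [[0.579, 0.484, 0.657], [0.32, -0.875, 0.363], [0.75, -0.0, -0.661]]
ft_force: [0.7, -0.4, -0.0]
width: 0.092
```

Emit:
send_rows(
  steps=[
    [1,[-1.61,0.02,-0.25],[0,0.169,0]],
    [1,[-1.55,0.02,-0.51],[0,0.169,0]],
    [1,[-1.44,0.02,-0.77],[0,0.169,0]],
    [1,[-1.29,0.02,-1.0],[0,0.169,0]],
    [1,[0,0,0],[0,0,0]],
  ],
)

```text
time: 20.65
eef_pos: [0.3371, -0.4616, 0.156]
orientation: [[0.047, 0.483, 0.874], [0.012, -0.875, 0.483], [0.999, -0.012, -0.047]]
ft_force: [0.1, -0.3, -0.8]
width: 0.092
```

Emit:
send_rows(
  steps=[
    [1,[0,0,0],[0,0,0]],
    [1,[0,0,0],[0,0,0]],
  ],
)

```text
time: 20.9
eef_pos: [0.3384, -0.4641, 0.1634]
orientation: [[0.047, 0.486, 0.873], [0.031, -0.874, 0.485], [0.998, 0.004, -0.056]]
ft_force: [0.7, 0.3, 0.3]
width: 0.0919
```

```bash
python3 - <<'E'
from h import *
s=st();save('scene','s1.png',(60,60,380,300),2.5)
B=np.array([.4333,-.4093,0]);R=hor(.05,1)
e=plan(B-PYv*.11+UZ*.0935,R,1)
plan(B-PYv*.003+UZ*.0935,R,1,n=3,pos=e[0],ori=e[1])
E
```

```text
t 20.9 q [-1.642  0.759  1.587  1.103  1.929 -0.883] p [ 0.3384 -0.4641  0.1634] w 0.0919 F [0.7 0.3 0.3]
[[0.047, 0.486, 0.873], [0.031, -0.874, 0.485], [0.998, 0.004, -0.056]]
n 2 end err mm [ 0.   0.1 -0. ]
[[1, [-3.49, -0.1, 0.17], [0.0, 0.003, 0.002]], [1, [-3.49, -0.09, 0.16], [0.0, 0.003, 0.002]]]
n 3 end err mm [ 0.1  0.1 -0.1]
[[1, [0.18, -0.0, 3.56], [0.0, -0.0, 0.0]], [1, [0.18, -0.0, 3.56], [0.0, -0.0, 0.0]], [1, [0.18, -0.0, 3.56], [0.0, -0.0, 0.0]]]
```

View pics/s1.png

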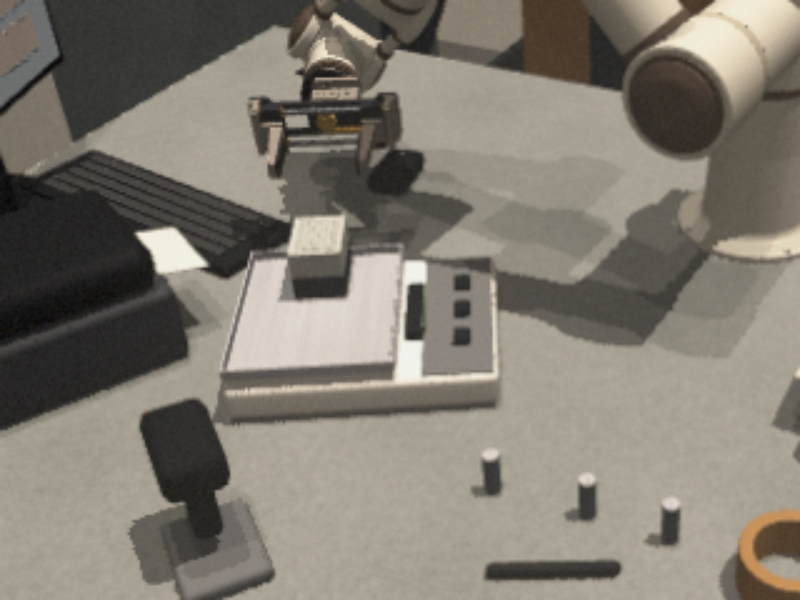

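Emit:
send_rows(
  steps=[
    [1,[-3.49,-0.1,0.17],[0,0.003,0.002]],
    [1,[-3.49,-0.09,0.16],[0,0.003,0.002]],
    [1,[0,0,0],[0,0,0]],
    [1,[0,0,0],[0,0,0]],
  ],
)

```text
time: 21.45
eef_pos: [0.3369, -0.4627, 0.0933]
orientation: [[0.042, 0.485, 0.873], [0.022, -0.874, 0.485], [0.999, -0.001, -0.047]]
ft_force: [-0.5, 0.2, 0.4]
width: 0.092
```

```bash
python3 - <<'E'
from h import *
s=st()
B=np.array([.4335,-.4086,0]);R=hor(.05,1)
plan(B-PYv*.003+UZ*.0935,R,1,n=3)
E
```

```text
t 21.45 q [-1.645  0.907  1.536  1.076  1.893 -0.967] p [ 0.3369 -0.4627  0.0933] w 0.092 F [-0.5  0.2  0.4]
[[0.042, 0.485, 0.873], [0.022, -0.874, 0.485], [0.999, -0.001, -0.047]]
n 3 end err mm [-0.1  0.1 -0. ]
[[1, [0.18, -0.01, 3.59], [0.0, -0.001, -0.0]], [1, [0.18, -0.01, 3.59], [0.0, -0.001, -0.0]], [1, [0.18, -0.01, 3.59], [0.0, -0.001, -0.0]]]
```

Emit:
send_rows(
  steps=[
    [1,[0.18,0,3.59],[0,0,0]],
    [1,[0.18,0,3.59],[0,0,0]],
    [1,[0.18,0,3.59],[0,0,0]],
    [1,[0,0,0],[0,0,0]],
    [1,[0,0,0],[0,0,0]],
  ],
)

```text
time: 22.08
eef_pos: [0.4308, -0.4107, 0.0932]
orientation: [[0.042, 0.485, 0.874], [0.021, -0.875, 0.484], [0.999, -0.001, -0.047]]
ft_force: [-0.4, 0.9, 0.2]
width: 0.0918
```

Emit:
send_rows(
  steps=[
    [-1,[0,0,0],[0,0,0]],
    [-1,[0,0,0],[0,0,0]],
    [-1,[0,0,0],[0,0,0]],
    [-1,[0,0,0],[0,0,0]],
    [-1,[0,0,0],[0,0,0]],
  ],
  grip_force=58,
)

```text
time: 22.7
eef_pos: [0.4308, -0.4101, 0.0918]
orientation: [[0.042, 0.484, 0.874], [0.019, -0.875, 0.484], [0.999, -0.004, -0.046]]
ft_force: [-2.1, -2.2, -0.4]
width: 0.06
```

Emit:
send_rows(
  steps=[
    [-1,[1.5,0,0],[0,0,0]],
    [-1,[3,0,0],[0,0,0]],
    [-1,[3.5,0,0],[0,0,0]],
    [-1,[3.5,0,0],[0,0,0]],
    [-1,[0,0,0],[0,0,0]],
  ],
)

```text
time: 23.32
eef_pos: [0.4361, -0.4079, 0.2086]
orientation: [[0.042, 0.485, 0.873], [0.024, -0.874, 0.485], [0.999, 0.0, -0.049]]
ft_force: [0.3, -0.5, -5.1]
width: 0.06
```

Emit:
send_rows(
  steps=[
    [-1,[0,0,0],[0,0,0.1]],
    [-1,[0,0,0],[0,0,0.18]],
    [-1,[0,0,0],[0,0,0.18]],
    [-1,[0,0,0],[0,0,0.18]],
    [-1,[0,0,0],[0,0,0.18]],
  ],
)

```text
time: 23.95
eef_pos: [0.4357, -0.4066, 0.2045]
orientation: [[0.387, 0.296, 0.873], [-0.632, -0.604, 0.485], [0.671, -0.74, -0.046]]
ft_force: [-0.1, 0.4, -5.0]
width: 0.06
```

Emit:
send_rows(
  steps=[
    [-1,[0,0,0],[0,0,0.18]],
    [-1,[0,0,0],[0,0,0.18]],
    [-1,[0,0,0],[0,0,0.18]],
    [-1,[0,0,0],[0,0,0.18]],
    [-1,[0,0,0],[0,0,0.18]],
  ],
)

```text
time: 24.58
eef_pos: [0.4357, -0.4066, 0.2045]
orientation: [[0.472, -0.119, 0.873], [-0.866, 0.12, 0.485], [-0.162, -0.986, -0.046]]
ft_force: [0.8, -0.7, -5.1]
width: 0.0597
```

Emit:
send_rows(
  steps=[
    [-1,[0,0,0],[0,0,0.18]],
    [-1,[0,0,0],[0,0,0.18]],
    [-1,[0,0,0],[0,0,0.18]],
    [-1,[0,0,0],[0,0,0.18]],
    [-1,[0,0,0],[0,0,0.18]],
  ],
)

```text
time: 25.2
eef_pos: [0.4357, -0.4066, 0.2045]
orientation: [[0.201, -0.444, 0.873], [-0.445, 0.753, 0.485], [-0.873, -0.486, -0.046]]
ft_force: [0.8, 0.3, -3.4]
width: 0.0603
```

Emit:
send_rows(
  steps=[
    [-1,[0,0,0],[0,0,0.18]],
    [-1,[0,0,0],[0,0,0.18]],
    [-1,[0,0,0],[0,0,0.16]],
    [-1,[0,0,0],[0,0,0]],
    [-1,[0,0,0],[0,0,0]],
  ],
)

```text
time: 25.82
eef_pos: [0.4358, -0.4071, 0.2057]
orientation: [[-0.041, -0.485, 0.874], [-0.021, 0.874, 0.485], [-0.999, 0.002, -0.046]]
ft_force: [-0.2, -0.0, -4.5]
width: 0.06
```

```bash
python3 - <<'E'
from h import *
s=st();save('scene','s2.png',(60,30,380,270),2.5)
A=np.array(s['orientation']);R=hor(.0,-1)
print(Ro.from_matrix(A.T@R).as_rotvec())
B=np.array([.4335,-.4086,0])
plan(B-PYv*.003+UZ*.104,hor(.03,-1),-1)
E
```

```text
t 25.82 q [-1.475  0.619  1.713  1.246  1.831  2.33 ] p [ 0.4358 -0.4071  0.2057] w 0.06 F [-0.2 -0.  -4.5]
[[-0.041, -0.485, 0.874], [-0.021, 0.874, 0.485], [-0.999, 0.002, -0.046]]
[-0.00071377 -0.04584919 -0.00169244]
n 2 end err mm [0.  0.  0.1]
[[-1, [5.11, -0.01, -0.05], [-0.0, -0.008, -0.001]], [-1, [5.11, -0.01, -0.09], [-0.0, -0.008, -0.001]]]
```

View pics/s2.png

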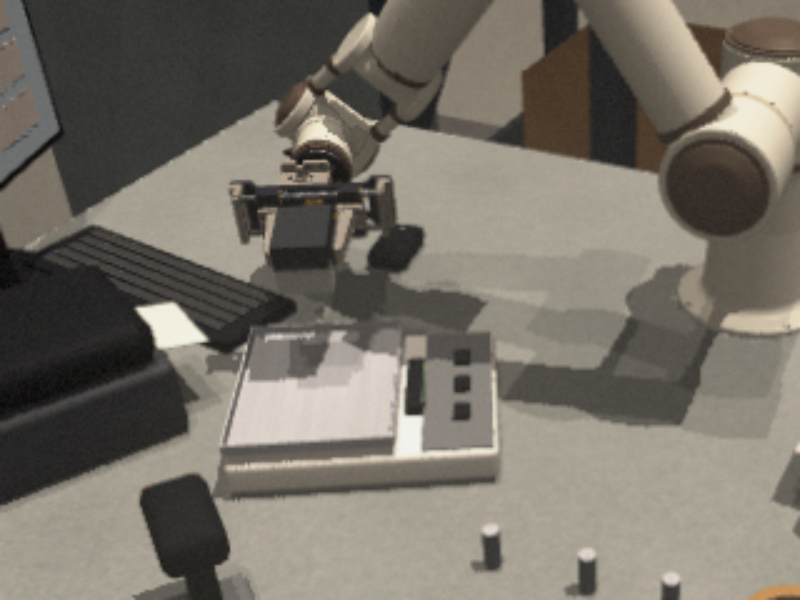

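Emit:
send_rows(
  steps=[
    [-1,[3.4,0,-0.05],[0,-0.008,0]],
    [-1,[3.4,0,-0.05],[0,-0.008,0]],
    [-1,[3.4,0,-0.05],[0,0,0]],
    [-1,[0,0,0],[0,0,0]],
    [-1,[0,0,0],[0,0,0]],
  ],
)

```text
time: 26.5
eef_pos: [0.4311, -0.4105, 0.106]
orientation: [[-0.026, -0.485, 0.874], [-0.014, 0.875, 0.484], [-1.0, 0.0, -0.029]]
ft_force: [0.3, -0.1, -4.9]
width: 0.0594
```

Emit:
send_rows(
  steps=[
    [-1,[0.3,0,0],[0,0,0]],
    [-1,[0.3,0,0],[0,0,0]],
    [-1,[0,0,0],[0,0,0]],
  ],
)

```text
time: 26.88
eef_pos: [0.4308, -0.41, 0.099]
orientation: [[-0.027, -0.485, 0.874], [-0.013, 0.875, 0.485], [-1.0, 0.002, -0.03]]
ft_force: [-0.1, 0.5, -3.9]
width: 0.0603
```

Emit:
send_rows(
  steps=[
    [-1,[0.2,0,0],[0,0,0]],
    [-1,[0.2,0,0],[0,0,0]],
    [-1,[0,0,0],[0,0,0]],
  ],
)

```text
time: 27.25
eef_pos: [0.4307, -0.4099, 0.0946]
orientation: [[-0.027, -0.485, 0.874], [-0.012, 0.875, 0.485], [-1.0, 0.003, -0.03]]
ft_force: [-0.1, -0.5, -5.3]
width: 0.0595
```

Emit:
send_rows(
  steps=[
    [-1,[0.1,0,0],[0,0,0]],
    [-1,[0.1,0,0],[0,0,0]],
    [-1,[0,0,0],[0,0,0]],
  ],
)

```text
time: 27.62
eef_pos: [0.4306, -0.4101, 0.0936]
orientation: [[-0.026, -0.485, 0.874], [-0.012, 0.874, 0.485], [-1.0, 0.002, -0.028]]
ft_force: [-1.2, 0.3, -0.0]
width: 0.0598
```

Emit:
send_rows(
  steps=[
    [0.4,[0,0,0],[0,0,0]],
    [0.6,[0,0,0],[0,0,0]],
    [1,[0,0,0],[0,0,0]],
    [1,[0,0,0],[0,0,0]],
    [1,[0,0,0],[0,0,0]],
  ],
)

```text
time: 28.25
eef_pos: [0.4306, -0.4101, 0.0928]
orientation: [[-0.027, -0.485, 0.874], [-0.012, 0.875, 0.485], [-1.0, 0.003, -0.03]]
ft_force: [0.2, -0.2, -0.4]
width: 0.0916
```

Emit:
send_rows(
  steps=[
    [1,[0,0,-3.5],[0,0,0]],
    [1,[0,0,-3.5],[0,0,0]],
    [1,[0,0,-4],[0,0,0]],
    [1,[-4,0,0],[0,0,0]],
    [1,[-4,0,0],[0,0,0]],
  ],
)

```text
time: 28.88
eef_pos: [0.3362, -0.4627, 0.1767]
orientation: [[-0.027, -0.484, 0.875], [-0.011, 0.875, 0.484], [-1.0, 0.004, -0.029]]
ft_force: [-0.6, -0.0, 0.5]
width: 0.0921
```

```bash
python3 - <<'E'
from h import *
s=st();save('scene','s3.png',(60,60,380,300),2.5)
t=camera_info('scene');rect('scene','cover',t,.06);rect('scene','block',t,.122)
save('top','t3.png',(330,130,530,280),4)
t=camera_info('top');rect('top','block',t,.122)
E
```

```text
t 28.88 q [-1.647  0.745  1.597  1.121  1.954  2.277] p [ 0.3362 -0.4627  0.1767] w 0.0921 F [-0.6 -0.   0.5]
[[-0.027, -0.484, 0.875], [-0.011, 0.875, 0.484], [-1.0, 0.004, -0.029]]
cover 0.74 [147.1, 156.7, 260.3, 225.2] c [ 0.4846 -0.3213] sz [326. 304.] yaw 0.509
cover 0.55 [176.6, 161.9, 201.4, 180.8] c [ 0.4244 -0.4181] sz [108.  70.] yaw 0.503
block 0.72 [176.3, 143.9, 203.4, 168.1] c [ 0.4518 -0.3928] sz [129.  71.] yaw 0.518
block 0.63 [434.6, 204.9, 465.2, 234.8] c [ 0.4306 -0.4071] sz [86. 73.] yaw 0.488
```

View pics/s3.png

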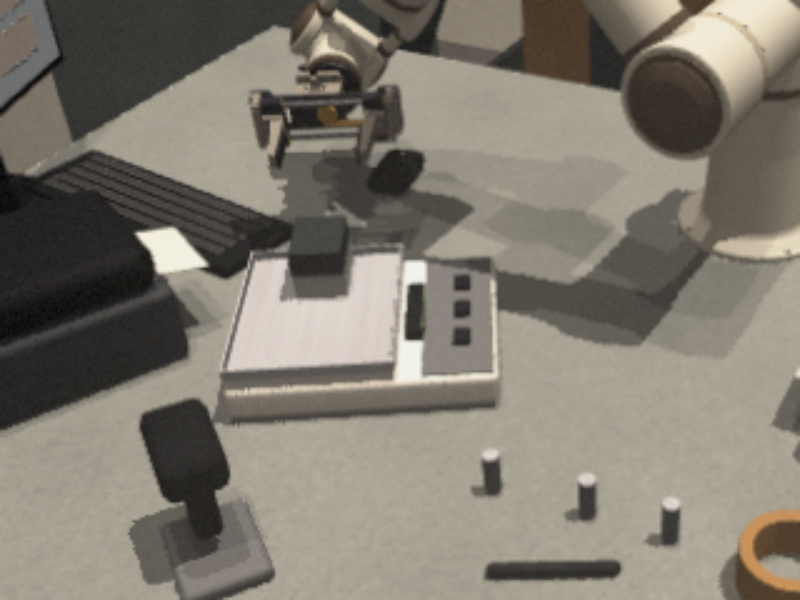

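```bash
python3 - <<'E'
from h import *
s=sense();A=np.array(s['orientation'])@Ro.from_rotvec([0,0,-3.14]).as_matrix()
B=np.array([.4335,-.409,0])
plan(B+UZ*.24,down(PY+np.pi/2),1,ori=A)
E
```

```text
n 9 end err mm [ 0. -0.  0.]
[[1, [0.75, 0.0, 1.2], [-0.0, -0.171, -0.001]], [1, [0.95, 0.0, 1.06], [-0.0, -0.171, -0.001]], [1, [1.11, 0.0, 0.88], [-0.0, -0.171, -0.001]], [1, [1.25, 0.01, 0.68], [-0.0, -0.171, -0.001]], [1, [1.35, 0.01, 0.46], [-0.0, -0.171, -0.001]]]
[[1, [1.4, 0.01, 0.22], [-0.0, -0.171, -0.001]], [1, [1.42, 0.01, -0.02], [-0.0, -0.171, -0.001]], [1, [1.4, 0.01, -0.26], [-0.0, -0.171, -0.001]], [1, [1.33, 0.01, -0.5], [-0.0, -0.171, -0.001]]]
```

Emit:
send_rows(
  steps=[
    [1,[0,0,0],[0,0,-0.175]],
    [1,[0,0,0],[0,0,-0.175]],
    [1,[0,0,0],[0,0,-0.175]],
    [1,[0,0,0],[0,0,-0.175]],
    [1,[0,0,0],[0,0,-0.175]],
  ],
)

```text
time: 29.75
eef_pos: [0.3368, -0.4617, 0.1745]
orientation: [[0.356, -0.33, 0.874], [-0.68, 0.55, 0.485], [-0.641, -0.767, -0.028]]
ft_force: [0.7, -0.9, -0.2]
width: 0.092
```

Emit:
send_rows(
  steps=[
    [1,[0,0,0],[0,0,-0.175]],
    [1,[0,0,0],[0,0,-0.175]],
    [1,[0,0,0],[0,0,-0.175]],
    [1,[0,0,0],[0,0,-0.175]],
    [1,[0,0,0],[0,0,-0.175]],
  ],
)

```text
time: 30.38
eef_pos: [0.3368, -0.4617, 0.1745]
orientation: [[0.482, 0.062, 0.874], [-0.858, -0.17, 0.485], [0.178, -0.984, -0.028]]
ft_force: [0.2, 0.9, 0.4]
width: 0.0921
```

Emit:
send_rows(
  steps=[
    [1,[0,0,0],[0,0,-0.175]],
    [1,[0,0,0],[0,0,-0.175]],
    [1,[0,0,0],[0,0,-0.175]],
    [1,[0,0,0],[0,0,-0.175]],
    [1,[0,0,0],[0,0,-0.175]],
  ],
)

```text
time: 31.0
eef_pos: [0.3368, -0.4617, 0.1745]
orientation: [[0.261, 0.41, 0.874], [-0.42, -0.767, 0.485], [0.869, -0.493, -0.028]]
ft_force: [0.4, 0.5, 0.2]
width: 0.0921
```

Emit:
send_rows(
  steps=[
    [1,[0,0,0],[0,0,-0.175]],
    [1,[0,0,0],[0,0,-0.175]],
    [1,[0,0,0],[0,0,-0.165]],
    [1,[0,0,0],[0,0,0]],
  ],
)

```text
time: 31.5
eef_pos: [0.3368, -0.4618, 0.1748]
orientation: [[0.029, 0.485, 0.874], [0.006, -0.875, 0.485], [1.0, -0.009, -0.029]]
ft_force: [0.5, -0.6, 0.5]
width: 0.0919
```

Emit:
send_rows(
  steps=[
    [1,[0.75,0,1.2],[0,-0.171,-0.001]],
    [1,[0.95,0,1.06],[0,-0.171,-0.001]],
    [1,[1.11,0,0.88],[0,-0.171,-0.001]],
    [1,[1.25,0.01,0.68],[0,-0.171,-0.001]],
    [1,[1.35,0.01,0.46],[0,-0.171,-0.001]],
  ],
)

```text
time: 32.12
eef_pos: [0.3903, -0.4329, 0.2119]
orientation: [[0.681, 0.483, 0.55], [0.374, -0.875, 0.306], [0.629, -0.002, -0.777]]
ft_force: [0.2, 0.0, 0.0]
width: 0.0922
```

Emit:
send_rows(
  steps=[
    [1,[1.4,0.01,0.22],[0,-0.171,-0.001]],
    [1,[1.42,0.01,-0.02],[0,-0.171,-0.001]],
    [1,[1.4,0.01,-0.26],[0,-0.171,-0.001]],
    [1,[1.33,0.01,-0.5],[0,-0.171,-0.001]],
    [1,[0,0,0],[0,0,0]],
  ],
)

```text
time: 32.75
eef_pos: [0.4361, -0.4073, 0.2408]
orientation: [[0.87, 0.493, 0.003], [0.493, -0.87, -0.0], [0.002, 0.002, -1.0]]
ft_force: [0.3, 0.4, -0.4]
width: 0.092
```

Emit:
send_rows(
  steps=[
    [1,[0,0,0],[0,0,0]],
    [1,[0,0,0],[0,0,0]],
  ],
)

```text
time: 33.0
eef_pos: [0.4319, -0.4099, 0.2395]
orientation: [[0.873, 0.487, 0.002], [0.487, -0.873, 0.002], [0.003, -0.001, -1.0]]
ft_force: [-0.5, -0.4, -0.6]
width: 0.0921
```

```bash
python3 - <<'E'
from h import *
s=st();c=camera_info('wrist');save('wrist','w10.png')
rect('wrist','block',c,.122)
plan([.4335,-.409,.13],down(PY+np.pi/2),1)
E
```

```text
t 33.0 q [-0.963  0.209  1.534  0.003  1.4    0.098] p [ 0.4319 -0.4099  0.2395] w 0.0921 F [-0.5 -0.4 -0.6]
[[0.873, 0.487, 0.002], [0.487, -0.873, 0.002], [0.003, -0.001, -1.0]]
block 0.69 [285.4, 154.2, 360.2, 254.2] c [ 0.4332 -0.4088] sz [88. 60.] yaw 0.505
block 0.26 [154.6, 166.2, 175.9, 188.7] c [ 0.3898 -0.2843] sz [19. 17.] yaw 0.481
n 2 end err mm [-0.  0.  0.]
[[1, [0.07, -0.01, 5.5], [0.0, -0.001, 0.001]], [1, [0.08, -0.01, 5.5], [0.0, -0.001, 0.001]]]
```

Emit:
send_rows(
  steps=[
    [1,[0.15,0,5],[0,0,0]],
    [1,[0,0,4],[0,0,0]],
    [1,[0,0,2.3],[0,0,0]],
    [1,[0,0,0.45],[0,0,0]],
    [1,[0,0,0],[0,0,0]],
  ],
)

```text
time: 33.72
eef_pos: [0.4349, -0.4092, 0.1238]
orientation: [[0.872, 0.489, 0.003], [0.489, -0.872, -0.001], [0.002, 0.002, -1.0]]
ft_force: [0.5, 0.7, -0.7]
width: 0.0919
```

Emit:
send_rows(
  steps=[
    [-1,[0,0,0],[0,0,0]],
    [-1,[0,0,0],[0,0,0]],
    [-1,[0,0,0],[0,0,0]],
    [-1,[0,0,0],[0,0,0]],
    [-1,[0,0,0],[0,0,0]],
  ],
  grip_force=30,
)

```text
time: 34.35
eef_pos: [0.4351, -0.4086, 0.1236]
orientation: [[0.872, 0.49, 0.003], [0.49, -0.872, -0.0], [0.002, 0.002, -1.0]]
ft_force: [-1.1, 2.2, 3.8]
width: 0.06
```

Emit:
send_rows(
  steps=[
    [-1,[0,0,-0.6],[0,0,0]],
    [-1,[0,0,-0.8],[0,0,0]],
    [-1,[0,0,-0.8],[0,0,0]],
    [-1,[0,0,-0.8],[0,0,0]],
    [-1,[0,0,-0.8],[0,0,0]],
  ],
)

```text
time: 34.98
eef_pos: [0.435, -0.4087, 0.1618]
orientation: [[0.872, 0.49, 0.003], [0.49, -0.872, -0.0], [0.002, 0.002, -1.0]]
ft_force: [0.1, -0.4, -1.9]
width: 0.0597
```

Emit:
send_rows(
  steps=[
    [-1,[0,0,-0.8],[0,0,0]],
    [-1,[0,0,-0.8],[0,0,0]],
    [-1,[0,0,-1.5],[0,0,0]],
    [-1,[0,0,-2.5],[0,0,0]],
    [-1,[0,0,-2.5],[0,0,0]],
  ],
)

```text
time: 35.6
eef_pos: [0.4347, -0.4086, 0.2436]
orientation: [[0.872, 0.49, 0.003], [0.49, -0.872, -0.001], [0.002, 0.002, -1.0]]
ft_force: [0.1, -0.9, -1.8]
width: 0.0599
```

Emit:
send_rows(
  steps=[
    [-1,[0,0,-1],[0,0,0]],
    [-1,[0,0,0],[0,0,0]],
    [-1,[0,0,0],[0,0,0]],
  ],
)

```text
time: 35.98
eef_pos: [0.4343, -0.4081, 0.2509]
orientation: [[0.872, 0.49, 0.001], [0.49, -0.872, 0.001], [0.002, -0.001, -1.0]]
ft_force: [0.3, -0.6, -1.8]
width: 0.0593
```

```bash
python3 - <<'E'
from h import *
s=st();save('scene','s4.png')
t=camera_info('scene')
for n in('cover','block','b1'):print(n,[(np.round(d['bbox']),round(d['p'],2)) for d in silhouettes('scene',n)][:9])
E
```

```text
t 35.98 q [-0.958  0.203  1.518  0.002  1.421  0.101] p [ 0.4343 -0.4081  0.2509] w 0.0593 F [ 0.3 -0.6 -1.8]
[[0.872, 0.49, 0.001], [0.49, -0.872, 0.001], [0.002, -0.001, -1.0]]
cover [(array([176., 158., 200., 181.]), 0.8)]
block [(array([167., 106., 195., 131.]), 0.95), (array([176., 156., 198., 181.]), 0.19)]
b1 []
```

```bash
python3 - <<'E'
from h import *
e=plan([.46,-.045,.22],down(.05),-1)
e=plan([.46,-.045,.05],down(.05),-1,n=4,pos=e[0],ori=e[1])
E
```

```text
n 7 end err mm [-0.1  0.1 -0.1]
[[-1, [2.86, -4.34, 0.45], [-0.0, -0.0, 0.066]], [-1, [2.57, -4.52, 0.45], [-0.0, -0.0, 0.066]], [-1, [2.26, -4.68, 0.45], [-0.0, -0.0, 0.066]], [-1, [1.95, -4.82, 0.45], [-0.0, -0.0, 0.066]], [-1, [1.63, -4.94, 0.45], [-0.0, -0.0, 0.066]]]
[[-1, [1.3, -5.04, 0.45], [-0.0, -0.0, 0.066]], [-1, [0.96, -5.11, 0.45], [-0.0, -0.0, 0.066]]]
n 4 end err mm [ 0.  -0.1 -0.1]
[[-1, [-0.01, 0.0, 4.25], [-0.0, -0.0, -0.0]], [-1, [-0.01, 0.0, 4.25], [-0.0, -0.0, -0.0]], [-1, [-0.01, 0.0, 4.25], [-0.0, -0.0, -0.0]], [-1, [-0.01, 0.0, 4.25], [-0.0, -0.0, -0.0]]]
```

Emit:
send_rows(
  steps=[
    [-1,[2.86,-4.34,0.45],[0,0,0.066]],
    [-1,[2.57,-4.52,0.45],[0,0,0.066]],
    [-1,[2.26,-4.68,0.45],[0,0,0.066]],
    [-1,[1.95,-4.82,0.45],[0,0,0.066]],
    [-1,[1.63,-4.94,0.45],[0,0,0.066]],
  ],
)

```text
time: 36.8
eef_pos: [0.4529, -0.1476, 0.2293]
orientation: [[0.984, 0.178, 0.003], [0.178, -0.984, -0.0], [0.003, 0.001, -1.0]]
ft_force: [1.8, 0.5, -1.6]
width: 0.0597
```

Emit:
send_rows(
  steps=[
    [-1,[1.3,-5.04,0.45],[0,0,0.066]],
    [-1,[0.96,-5.11,0.45],[0,0,0.066]],
    [-1,[0,0,0],[0,0,0]],
    [-1,[0,0,4.25],[0,0,0]],
    [-1,[0,0,4.25],[0,0,0]],
  ],
)

```text
time: 37.42
eef_pos: [0.4612, -0.0466, 0.1352]
orientation: [[0.999, 0.05, 0.004], [0.05, -0.999, -0.002], [0.004, 0.002, -1.0]]
ft_force: [1.0, -0.8, -2.2]
width: 0.0595
```

Emit:
send_rows(
  steps=[
    [-1,[0,0,4.25],[0,0,0]],
    [-1,[0,0,3.5],[0,0,0]],
    [-1,[0,0,0.7],[0,0,0]],
    [-1,[0,0,0.4],[0,0,0]],
    [-1,[0,0,0],[0,0,0]],
  ],
)

```text
time: 38.05
eef_pos: [0.462, -0.0462, 0.0484]
orientation: [[0.999, 0.05, 0.005], [0.05, -0.999, -0.001], [0.005, 0.001, -1.0]]
ft_force: [-0.2, -0.9, -2.0]
width: 0.0596
```

Emit:
send_rows(
  steps=[
    [-1,[0,0,0.3],[0,0,0]],
    [-1,[0,0,0.2],[0,0,0]],
    [-1,[0,0,0.1],[0,0,0]],
    [-1,[0,0,0],[0,0,0]],
  ],
)

```text
time: 38.55
eef_pos: [0.461, -0.0455, 0.0415]
orientation: [[0.999, 0.05, 0.003], [0.05, -0.999, -0.0], [0.002, 0.0, -1.0]]
ft_force: [-2.1, 1.3, 3.4]
width: 0.0594
```

Emit:
send_rows(
  steps=[
    [-1,[0,0,0.1],[0,0,0]],
    [-1,[0,0,0.1],[0,0,0]],
    [-1,[0,0,0],[0,0,0]],
  ],
)

```text
time: 38.92
eef_pos: [0.4611, -0.0455, 0.0415]
orientation: [[0.999, 0.051, 0.001], [0.051, -0.999, -0.0], [0.001, 0.0, -1.0]]
ft_force: [-11.8, 3.7, 24.6]
width: 0.0594
```

Emit:
send_rows(
  steps=[
    [0.6,[0,0,-0.2],[0,0,0]],
    [0.7,[0,0,0],[0,0,0]],
    [0.7,[0,0,0],[0,0,0]],
    [0.7,[0,0,-4],[0,0,0]],
    [0.7,[0,0,-5],[0,0,0]],
  ],
)

```text
time: 39.55
eef_pos: [0.4594, -0.0451, 0.1308]
orientation: [[0.999, 0.05, -0.001], [0.05, -0.999, 0.001], [-0.001, -0.001, -1.0]]
ft_force: [0.1, -0.2, 1.0]
width: 0.0782
```

Emit:
send_rows(
  steps=[
    [0.2,[4,-1.4,-3],[0,0,0.01]],
    [0.2,[4,-1.4,-3],[0,0,0.01]],
    [0.2,[4,-1.4,0],[0,0,0.01]],
    [0.2,[3,-1.4,0],[0,0,0.02]],
    [0.2,[0,0,0],[0,0,0]],
  ],
)

```text
time: 40.17
eef_pos: [0.6094, 0.0167, 0.1906]
orientation: [[1.0, 0.001, 0.002], [0.001, -1.0, -0.0], [0.002, 0.0, -1.0]]
ft_force: [-0.9, -0.6, 0.5]
width: 0.0551
```

Emit:
send_rows(
  steps=[
    [0.2,[0,0,0],[0,0,0]],
    [0.2,[0,0,0],[0,0,0]],
  ],
)

```text
time: 40.42
eef_pos: [0.6076, 0.0154, 0.1913]
orientation: [[1.0, -0.001, 0.002], [-0.001, -1.0, -0.0], [0.002, 0.0, -1.0]]
ft_force: [0.5, -0.4, -0.6]
width: 0.0555
```

```bash
cat >> h.py <<'E'
def cells(cam,th='s1',z=.05):
    "tops of standing cells: centroid of bright pixels in region, plus net origin"
    g=grab_frame(cam);c=camera_info(cam)
    for d in silhouettes(cam,th):
        m=np.array(d['region']);v=g.max(2);l,t,r,b=d['bbox']
        ys,xs=np.where(m)
        if len(xs)<5: continue
        th_=(v[m].max()*.5+v[m].min()*.5);k=m&(v>th_);Y,X=np.where(k)
        print(round(d['p'],2),np.round(d['bbox']),'n',len(X),'top',np.round(onz(c,(X.mean(),Y.mean()),z)[:2],4))
    for d in tip_of(cam,th): print('org',round(d['p'],2),np.round(d['xy']),np.round(onz(c,d['xy'],0)[:2],4))
E
python3 - <<'E'
from h import *
s=st();cells('wrist')
save('wrist','w11.png')
E
```

```text
t 40.42 q [-0.173  0.276  1.55   0.     1.313  1.398] p [0.6076 0.0154 0.1913] w 0.0555 F [ 0.5 -0.4 -0.6]
[[1.0, -0.001, 0.002], [-0.001, -1.0, -0.0], [0.002, 0.0, -1.0]]
0.84 [406. 167. 440. 192.] n 316 top [ 0.6231 -0.0814]
0.64 [211. 172. 241. 204.] n 283 top [0.6158 0.1101]
org 0.74 [318. 180.] [0.6163 0.0198]
org 0.66 [382. 336.] [ 0.4271 -0.0561]
org 0.62 [412. 173.] [ 0.6244 -0.0794]
org 0.55 [231. 179.] [0.6179 0.1124]
```

Emit:
send_rows(
  steps=[
    [0.2,[0.85,-0.45,5],[0,0,0]],
    [0.2,[0,0,5],[0,0,0]],
    [0.2,[0,0,4],[0,0,0]],
    [0.2,[0,0,2],[0,0,0]],
    [0.2,[0,0,0],[0,0,0]],
  ],
)

```text
time: 41.25
eef_pos: [0.6165, 0.0203, 0.0306]
orientation: [[1.0, -0.0, 0.0], [-0.0, -1.0, 0.0], [0.0, -0.0, -1.0]]
ft_force: [0.8, 0.5, 0.2]
width: 0.0556
```

Emit:
send_rows(
  steps=[
    [-1,[0,0,0],[0,0,0]],
    [-1,[0,0,0],[0,0,0]],
    [-1,[0,0,0],[0,0,0]],
    [-1,[0,0,0],[0,0,0]],
    [-1,[0,0,0],[0,0,0]],
  ],
  grip_force=15,
)

```text
time: 41.88
eef_pos: [0.6177, 0.0204, 0.0321]
orientation: [[1.0, -0.0, 0.003], [-0.0, -1.0, -0.0], [0.003, 0.0, -1.0]]
ft_force: [0.3, -0.5, 2.8]
width: 0.0177
```

```bash
python3 - <<'E'
from h import *
s=st();P=np.array(s['eef_pos'])
for (x,y) in [(-.05,.065),(0,.065),(.05,.065)]:
    T=PAN+PX*x+PYv*y;print((x,y),T)
T=PAN+PX*0+PYv*.065
e=plan(P+UZ*.13,s['orientation'],-1,n=3)
e=plan(T+UZ*.12,down(PY),-1,pos=e[0],ori=e[1])
plan(T+UZ*.037,down(PY),-1,n=3,pos=e[0],ori=e[1])
E
```

```text
t 41.88 q [-0.162  0.494  1.611  0.     1.033  1.408] p [0.6177 0.0204 0.0321] w 0.0177 F [ 0.3 -0.5  2.8]
[[1.0, -0.0, 0.003], [-0.0, -1.0, -0.0], [0.003, 0.0, -1.0]]
(-0.05, 0.065) [ 0.52503071 -0.30122216  0.06      ]
(0, 0.065) [ 0.54931713 -0.34492765  0.06      ]
(0.05, 0.065) [ 0.57360356 -0.38863314  0.06      ]
n 3 end err mm [ 0.1 -0.   0.1]
[[-1, [0.01, 0.0, -4.33], [0.0, 0.0, 0.0]], [-1, [0.01, 0.0, -4.33], [0.0, 0.0, 0.0]], [-1, [0.01, 0.0, -4.33], [0.0, 0.0, 0.0]]]
n 7 end err mm [-0.1 -0.1 -0. ]
[[-1, [-0.97, 5.22, -0.26], [-0.0, -0.0, 0.152]], [-1, [-0.17, 5.31, -0.26], [-0.0, -0.0, 0.152]], [-1, [0.63, 5.27, -0.26], [-0.0, -0.0, 0.152]], [-1, [1.42, 5.11, -0.26], [-0.0, -0.0, 0.152]], [-1, [2.18, 4.84, -0.26], [-0.0, -0.0, 0.152]]]
[[-1, [2.89, 4.45, -0.26], [-0.0, -0.0, 0.152]], [-1, [3.53, 3.96, -0.26], [-0.0, -0.0, 0.152]]]
n 3 end err mm [0.  0.  0.1]
[[-1, [-0.0, 0.01, 2.77], [-0.001, -0.001, -0.0]], [-1, [-0.0, 0.01, 2.77], [-0.001, -0.001, -0.0]], [-1, [0.0, 0.01, 2.77], [-0.001, -0.001, -0.0]]]
```

Emit:
send_rows(
  steps=[
    [-1,[0,0,-4.33],[0,0,0]],
    [-1,[0,0,-4.33],[0,0,0]],
    [-1,[0,0,-4.33],[0,0,0]],
    [-1,[-0.97,5.22,-0.26],[0,0,0.152]],
    [-1,[-0.17,5.31,-0.26],[0,0,0.152]],
  ],
)

```text
time: 42.5
eef_pos: [0.5976, -0.0849, 0.1673]
orientation: [[0.953, -0.302, 0.004], [-0.302, -0.953, -0.001], [0.004, -0.0, -1.0]]
ft_force: [0.5, -0.8, -0.9]
width: 0.0175
```

Emit:
send_rows(
  steps=[
    [-1,[0.63,5.27,-0.26],[0,0,0.152]],
    [-1,[1.42,5.11,-0.26],[0,0,0.152]],
    [-1,[2.18,4.84,-0.26],[0,0,0.152]],
    [-1,[2.89,4.45,-0.26],[0,0,0.152]],
    [-1,[3.53,3.96,-0.26],[0,0,0.152]],
  ],
)

```text
time: 43.12
eef_pos: [0.5482, -0.3464, 0.1793]
orientation: [[0.481, -0.877, 0.002], [-0.877, -0.481, -0.0], [0.001, -0.002, -1.0]]
ft_force: [0.1, -0.4, -0.6]
width: 0.0179
```

Emit:
send_rows(
  steps=[
    [-1,[0,0,0],[0,0,0]],
    [-1,[0,0,2.77],[0,0,0]],
    [-1,[0,0,2.77],[0,0,0]],
    [-1,[0,0,2.77],[0,0,0]],
    [-1,[0,0,0],[0,0,0]],
  ],
)

```text
time: 43.75
eef_pos: [0.5482, -0.3428, 0.0943]
orientation: [[0.487, -0.874, -0.001], [-0.873, -0.487, 0.003], [-0.003, -0.001, -1.0]]
ft_force: [-0.7, -0.5, 0.1]
width: 0.0175
```

```bash
python3 - <<'E'
from h import *
s=st();go(PAN+PYv*.065+UZ*.032,s)
E
```

```text
t 43.75 q [-0.746  0.476  1.496  0.002  1.173  1.886] p [ 0.5482 -0.3428  0.0943] w 0.0175 F [-0.7 -0.5  0.1]
[[0.487, -0.874, -0.001], [-0.873, -0.487, 0.003], [-0.003, -0.001, -1.0]]
go [0.25 0.01 0.23]
```

Lower the last 2–3 mm and release; then go for the next cell.

Emit:
send_rows(
  steps=[
    [-1,[0,0,0.2],[0,0,0]],
    [-1,[0,0,0.1],[0,0,0]],
    [-1,[0,0,0.0],[0,0,0]],
  ],
)

```text
time: 44.12
eef_pos: [0.5493, -0.3451, 0.0941]
orientation: [[0.485, -0.874, 0.003], [-0.874, -0.485, -0.001], [0.002, -0.002, -1.0]]
ft_force: [0.9, -0.7, -0.7]
width: 0.0177
```

Emit:
send_rows(
  steps=[
    [-0.3,[0,0,0],[0,0,0]],
    [-0.1,[0,0,0],[0,0,0]],
    [-0.1,[0,0,0],[0,0,0]],
    [-0.1,[0,0,-4],[0,0,0]],
    [-0.1,[0,0,-5],[0,0,0]],
  ],
)

```text
time: 44.75
eef_pos: [0.5479, -0.3441, 0.1829]
orientation: [[0.485, -0.874, -0.0], [-0.874, -0.485, 0.002], [-0.002, -0.001, -1.0]]
ft_force: [0.2, -0.7, 0.1]
width: 0.0418
```

```bash
python3 - <<'E'
from h import *
s=st()
T=np.array([.6235,-.0805,0])
e=plan(T+UZ*.18,down(0),.2)
plan(T+UZ*.031,down(0),.2,n=4,pos=e[0],ori=e[1])
cells('wrist');save('wrist','w12.png')
E
```

```text
t 44.75 q [-0.748  0.384  1.433  0.002  1.326  1.887] p [ 0.5479 -0.3441  0.1829] w 0.0418 F [ 0.2 -0.7  0.1]
[[0.485, -0.874, -0.0], [-0.874, -0.485, 0.002], [-0.002, -0.001, -1.0]]
n 6 end err mm [0.  0.1 0.1]
[[0.2, [-3.23, -3.23, 0.06], [-0.0, 0.0, -0.177]], [0.2, [-2.61, -3.75, 0.06], [-0.0, 0.0, -0.177]], [0.2, [-1.91, -4.15, 0.06], [-0.0, 0.0, -0.177]], [0.2, [-1.15, -4.42, 0.06], [-0.0, 0.0, -0.177]], [0.2, [-0.35, -4.56, 0.06], [-0.0, 0.0, -0.177]]]
[[0.2, [0.46, -4.55, 0.06], [-0.0, 0.0, -0.177]]]
n 4 end err mm [ 0.   0.1 -0.1]
[[0.2, [0.0, 0.01, 3.72], [-0.001, 0.0, -0.001]], [0.2, [0.0, 0.0, 3.72], [-0.001, 0.0, -0.001]], [0.2, [0.0, -0.0, 3.72], [-0.001, 0.0, -0.001]], [0.2, [0.0, -0.0, 3.72], [-0.001, 0.0, -0.001]]]
0.75 [310. 192. 332. 230.] n 400 top [ 0.5437 -0.331 ]
org 0.63 [320. 201.] [ 0.5481 -0.3352]
```

Emit:
send_rows(
  steps=[
    [0.2,[-3.23,-3.23,0],[0,0,-0.177]],
    [0.2,[-2.61,-3.75,0.06],[0,0,-0.177]],
    [0.2,[-1.91,-4.15,0.06],[0,0,-0.177]],
    [0.2,[-1.15,-4.42,0.06],[0,0,-0.177]],
    [0.2,[-0.35,-4.56,0.06],[0,0,-0.177]],
  ],
)

```text
time: 45.58
eef_pos: [0.6108, -0.1234, 0.1788]
orientation: [[0.985, -0.173, -0.001], [-0.173, -0.985, 0.001], [-0.001, -0.001, -1.0]]
ft_force: [-0.2, 0.4, -0.0]
width: 0.0553
```

Emit:
send_rows(
  steps=[
    [0.2,[0.46,-4.55,0.06],[0,0,-0.177]],
    [0.2,[0,0,0],[0,0,0]],
    [0.2,[0,0,0],[0,0,0]],
    [0.2,[0,0,0],[0,0,0]],
  ],
)

```text
time: 46.08
eef_pos: [0.6238, -0.0824, 0.1799]
orientation: [[1.0, -0.004, 0.001], [-0.004, -1.0, -0.0], [0.001, 0.0, -1.0]]
ft_force: [-0.8, -0.7, -0.2]
width: 0.0553
```

```bash
python3 - <<'E'
from h import *
s=st();cells('wrist')
T=np.array([.6235,-.0805,0])
plan(T+UZ*.031,down(0),.2,n=4)
E
```

```text
t 46.08 q [-0.323  0.34   1.495  0.     1.305  1.252] p [ 0.6238 -0.0824  0.1799] w 0.0553 F [-0.8 -0.7 -0.2]
[[1.0, -0.004, 0.001], [-0.004, -1.0, -0.0], [0.001, 0.0, -1.0]]
0.7 [315. 183. 334. 212.] n 220 top [ 0.6221 -0.0821]
0.61 [ 98. 190. 145. 221.] n 266 top [0.6162 0.1086]
org 0.78 [137. 197.] [0.6183 0.1118]
org 0.74 [322. 191.] [ 0.623  -0.0822]
org 0.39 [604. 280.] [ 0.5185 -0.4031]
n 4 end err mm [-0.   0.2  0.2]
[[0.2, [-0.02, -0.04, 3.74], [0.0, -0.001, -0.001]], [0.2, [-0.02, -0.04, 3.74], [0.0, -0.001, -0.001]], [0.2, [-0.02, -0.04, 3.74], [0.0, -0.001, -0.001]], [0.2, [-0.01, -0.04, 3.74], [0.0, -0.001, -0.001]]]
```

Emit:
send_rows(
  steps=[
    [0.2,[0,0,5],[0,0,0]],
    [0.2,[0,0,5],[0,0,0]],
    [0.2,[0,0,3.5],[0,0,0]],
    [0.2,[0,0,1.4],[0,0,0]],
    [0.2,[0,0,0],[0,0,0]],
  ],
)

```text
time: 46.85
eef_pos: [0.6245, -0.0816, 0.0313]
orientation: [[1.0, -0.003, 0.002], [-0.003, -1.0, 0.0], [0.002, -0.0, -1.0]]
ft_force: [-0.3, -0.4, -0.4]
width: 0.0553
```

Emit:
send_rows(
  steps=[
    [-1,[0,0,0],[0,0,0]],
    [-1,[0,0,0],[0,0,0]],
    [-1,[0,0,0],[0,0,0]],
    [-1,[0,0,0],[0,0,0]],
    [-1,[0,0,0],[0,0,0]],
  ],
)

```text
time: 47.48
eef_pos: [0.625, -0.0814, 0.032]
orientation: [[1.0, -0.002, 0.003], [-0.002, -1.0, -0.001], [0.003, 0.0, -1.0]]
ft_force: [-0.9, -0.7, 2.0]
width: 0.0176
```

Emit:
send_rows(
  steps=[
    [-1,[0,0,-4.5],[0,0,0]],
    [-1,[0,0,-5],[0,0,0]],
    [-1,[0,0,-5.5],[0,0,0]],
    [-1,[0,0,0],[0,0,0]],
  ],
)

```text
time: 47.98
eef_pos: [0.6276, -0.0823, 0.1877]
orientation: [[1.0, -0.002, 0.013], [-0.002, -1.0, -0.004], [0.013, 0.004, -1.0]]
ft_force: [0.5, -0.1, -0.9]
width: 0.0177
```

```bash
python3 - <<'E'
from h import *
s=st()
T=PAN-PX*.05+PYv*.065
e=plan(T+UZ*.12,down(PY),-1)
E
```

```text
t 47.98 q [-3.210e-01  3.340e-01  1.487e+00  1.000e-03  1.307e+00  1.251e+00] p [ 0.6276 -0.0823  0.1877] w 0.0177 F [ 0.5 -0.1 -0.9]
[[1.0, -0.002, 0.013], [-0.002, -1.0, -0.004], [0.013, 0.004, -1.0]]
n 6 end err mm [-0.1  0.   0.1]
[[-1, [-1.7, 3.65, 0.12], [-0.001, -0.002, 0.177]], [-1, [-1.03, 3.9, 0.13], [-0.001, -0.002, 0.177]], [-1, [-0.33, 4.02, 0.13], [-0.001, -0.002, 0.177]], [-1, [0.38, 4.01, 0.14], [-0.001, -0.002, 0.177]], [-1, [1.08, 3.88, 0.14], [-0.001, -0.002, 0.177]]]
[[-1, [1.75, 3.63, 0.14], [-0.001, -0.002, 0.177]]]
```

Emit:
send_rows(
  steps=[
    [-1,[-1.65,3.65,0.12],[0,0,0.177]],
    [-1,[-1.0,3.9,0.13],[0,0,0.177]],
    [-1,[-0.33,4.02,0.13],[0,0,0.177]],
    [-1,[0.38,4.01,0.14],[0,0,0.177]],
    [-1,[1.08,3.88,0.14],[0,0,0.177]],
  ],
)

```text
time: 48.6
eef_pos: [0.5383, -0.2643, 0.173]
orientation: [[0.627, -0.779, 0.0], [-0.779, -0.627, 0.001], [-0.001, -0.001, -1.0]]
ft_force: [0.8, -0.5, -0.9]
width: 0.0178
```

Emit:
send_rows(
  steps=[
    [-1,[1.75,3.63,0.14],[0,0,0.177]],
    [-1,[0,0,0],[0,0,0]],
    [-1,[0,0,0],[0,0,0]],
  ],
)

```text
time: 48.98
eef_pos: [0.5224, -0.2994, 0.1722]
orientation: [[0.486, -0.874, 0.001], [-0.874, -0.486, 0.002], [-0.001, -0.002, -1.0]]
ft_force: [-0.1, 0.8, -0.5]
width: 0.0177
```

```bash
python3 - <<'E'
from h import *
s=st()
T=PAN-PX*.05+PYv*.065
plan(T+UZ*.0325,down(PY),-1,n=4)
E
```

```text
t 48.98 q [-0.722  0.281  1.584  0.002  1.276  1.911] p [ 0.5224 -0.2994  0.1722] w 0.0177 F [-0.1  0.8 -0.5]
[[0.486, -0.874, 0.001], [-0.874, -0.486, 0.002], [-0.001, -0.002, -1.0]]
n 4 end err mm [ 0.2 -0.1 -0.1]
[[-1, [0.07, -0.03, 1.99], [-0.0, 0.0, 0.0]], [-1, [0.07, -0.03, 1.99], [-0.0, 0.0, 0.0]], [-1, [0.07, -0.03, 1.99], [-0.0, 0.0, 0.0]], [-1, [0.07, -0.03, 1.99], [-0.0, 0.0, 0.0]]]
```

Emit:
send_rows(
  steps=[
    [-1,[0.05,0,3],[0,0,0]],
    [-1,[0.05,0,3],[0,0,0]],
    [-1,[0.05,0,1.6],[0,0,0]],
    [-1,[0,0,0.3],[0,0,0]],
    [-1,[0,0,0.1],[0,0,0]],
  ],
)

```text
time: 49.6
eef_pos: [0.5242, -0.3018, 0.0942]
orientation: [[0.486, -0.874, 0.004], [-0.874, -0.486, -0.001], [0.003, -0.003, -1.0]]
ft_force: [0.8, -1.6, -0.0]
width: 0.0175
```

Emit:
send_rows(
  steps=[
    [-1,[0,0,0],[0,0,0]],
    [-0.3,[0,0,0],[0,0,0]],
    [-0.1,[0,0,0],[0,0,0]],
    [-0.1,[0,0,0],[0,0,0]],
  ],
)

```text
time: 50.1
eef_pos: [0.5236, -0.3017, 0.0936]
orientation: [[0.485, -0.874, 0.003], [-0.874, -0.485, -0.0], [0.002, -0.002, -1.0]]
ft_force: [0.1, -0.1, 0.4]
width: 0.0414
```

Emit:
send_rows(
  steps=[
    [-0.1,[0,0,-4],[0,0,0]],
    [-0.1,[0,0,-5],[0,0,0]],
    [-0.1,[0,0,0],[0,0,0]],
  ],
)

```text
time: 50.48
eef_pos: [0.5257, -0.3037, 0.1887]
orientation: [[0.485, -0.874, 0.01], [-0.874, -0.485, -0.007], [0.011, -0.005, -1.0]]
ft_force: [0.5, -0.1, 0.2]
width: 0.0412
```

```bash
python3 - <<'E'
from h import *
s=st();cells('wrist')
e=plan(np.array([.6165,.1105,.18]),down(0),.2)
E
```

```text
t 50.48 q [-7.230e-01  2.690e-01  1.564e+00  1.000e-03  1.296e+00  1.911e+00] p [ 0.5257 -0.3037  0.1887] w 0.0412 F [ 0.5 -0.1  0.2]
[[0.485, -0.874, 0.01], [-0.874, -0.485, -0.007], [0.011, -0.005, -1.0]]
0.93 [309. 137. 335. 166.] n 335 top [ 0.5443 -0.3422]
0.61 [310. 199. 336. 238.] n 40 top [ 0.5183 -0.2776]
org 0.94 [324. 148.] [ 0.5448 -0.3412]
n 8 end err mm [ 0.  -0.1 -0.2]
[[0.2, [-3.93, -3.52, 0.03], [-0.0, -0.0, -0.133]], [0.2, [-3.43, -4.01, 0.03], [-0.0, -0.0, -0.133]], [0.2, [-2.87, -4.43, 0.03], [-0.0, -0.0, -0.133]], [0.2, [-2.25, -4.77, 0.03], [-0.0, -0.0, -0.133]], [0.2, [-1.6, -5.03, 0.03], [-0.0, -0.0, -0.133]]]
[[0.2, [-0.92, -5.2, 0.03], [-0.0, -0.0, -0.133]], [0.2, [-0.22, -5.27, 0.03], [-0.0, -0.0, -0.133]], [0.2, [0.48, -5.26, 0.03], [-0.0, -0.0, -0.133]]]
```

Emit:
send_rows(
  steps=[
    [0.2,[-3.93,-3.52,0.03],[0,0,-0.133]],
    [0.2,[-3.43,-4.01,0.03],[0,0,-0.133]],
    [0.2,[-2.87,-4.43,0.03],[0,0,-0.133]],
    [0.2,[-2.25,-4.77,0.03],[0,0,-0.133]],
    [0.2,[-1.6,-5.03,0.03],[0,0,-0.133]],
  ],
)

```text
time: 51.25
eef_pos: [0.5808, -0.0423, 0.1796]
orientation: [[0.923, -0.385, -0.001], [-0.385, -0.923, 0.001], [-0.001, -0.0, -1.0]]
ft_force: [0.9, -0.7, -0.5]
width: 0.0551
```

Emit:
send_rows(
  steps=[
    [0.2,[-0.92,-5.2,0.03],[0,0,-0.133]],
    [0.2,[-0.22,-5.27,0.03],[0,0,-0.133]],
    [0.2,[0.48,-5.26,0.03],[0,0,-0.133]],
    [0.2,[0,0,0],[0,0,0]],
    [0.2,[0,0,0],[0,0,0]],
  ],
)

```text
time: 51.88
eef_pos: [0.6161, 0.1096, 0.1793]
orientation: [[1.0, -0.001, -0.001], [-0.001, -1.0, -0.001], [-0.001, 0.001, -1.0]]
ft_force: [-0.4, -0.8, -0.7]
width: 0.0554
```

```bash
python3 - <<'E'
from h import *
s=st();cells('wrist')
go([.6165,.1105,.031],s)
E
```

```text
t 51.88 q [-1.600e-02  3.340e-01  1.504e+00 -1.000e-03  1.304e+00  1.555e+00] p [0.6161 0.1096 0.1793] w 0.0554 F [-0.4 -0.8 -0.7]
[[1.0, -0.001, -0.001], [-0.001, -1.0, -0.001], [-0.001, 0.001, -1.0]]
0.83 [311. 182. 332. 215.] n 199 top [0.6157 0.1116]
org 0.73 [321. 186.] [0.621  0.1103]
go [ 0.05 -0.11 14.83]
```

Emit:
send_rows(
  steps=[
    [0.2,[0.1,-0.1,5],[0,0,0]],
    [0.2,[0,0,5],[0,0,0]],
    [0.2,[0,0,3.5],[0,0,0]],
    [0.2,[0,0,1.35],[0,0,0]],
    [0.2,[0,0,0],[0,0,0]],
  ],
)

```text
time: 52.65
eef_pos: [0.6182, 0.1104, 0.0324]
orientation: [[1.0, -0.001, 0.002], [-0.001, -1.0, -0.0], [0.002, 0.0, -1.0]]
ft_force: [0.9, 0.2, -0.3]
width: 0.0551
```

Emit:
send_rows(
  steps=[
    [-1,[0,0,0],[0,0,0]],
    [-1,[0,0,0],[0,0,0]],
    [-1,[0,0,0],[0,0,0]],
    [-1,[0,0,0],[0,0,0]],
    [-1,[0,0,0],[0,0,0]],
  ],
)

```text
time: 53.28
eef_pos: [0.6186, 0.1111, 0.033]
orientation: [[1.0, 0.0, 0.003], [0.0, -1.0, -0.0], [0.003, 0.0, -1.0]]
ft_force: [0.3, 0.9, 2.6]
width: 0.0176
```

Emit:
send_rows(
  steps=[
    [-1,[0,0,-4.5],[0,0,0]],
    [-1,[0,0,-5],[0,0,0]],
    [-1,[0,0,-5.5],[0,0,0]],
    [-1,[0,0,0],[0,0,0]],
  ],
)

```text
time: 53.78
eef_pos: [0.6215, 0.1111, 0.1887]
orientation: [[1.0, 0.0, 0.014], [0.0, -1.0, -0.0], [0.014, 0.0, -1.0]]
ft_force: [-0.1, 1.0, -1.6]
width: 0.0176
```

```bash
python3 - <<'E'
from h import *
s=st()
T=PAN+PX*.05+PYv*.065
e=plan(T+UZ*.13,down(PY),-1)
E
```

```text
t 53.77 q [-0.014  0.329  1.491 -0.     1.308  1.557] p [0.6215 0.1111 0.1887] w 0.0176 F [-0.1  1.  -1.6]
[[1.0, 0.0, 0.014], [0.0, -1.0, -0.0], [0.014, 0.0, -1.0]]
n 10 end err mm [ 0.1 -0.1  0.1]
[[-1, [-0.48, 5.0, -0.02], [-0.001, -0.001, 0.106]], [-1, [0.05, 5.02, -0.01], [-0.001, -0.001, 0.106]], [-1, [0.58, 4.99, -0.01], [-0.001, -0.001, 0.106]], [-1, [1.11, 4.9, -0.0], [-0.001, -0.001, 0.106]], [-1, [1.62, 4.75, 0.0], [-0.001, -0.001, 0.106]]]
[[-1, [2.11, 4.55, 0.0], [-0.001, -0.001, 0.106]], [-1, [2.58, 4.3, 0.01], [-0.001, -0.001, 0.106]], [-1, [3.02, 4.01, 0.01], [-0.001, -0.001, 0.106]], [-1, [3.43, 3.66, 0.01], [-0.001, -0.001, 0.106]], [-1, [3.8, 3.28, 0.01], [-0.001, -0.001, 0.106]]]
```

Emit:
send_rows(
  steps=[
    [-1,[-0.48,5.0,0],[0,0,0.106]],
    [-1,[0.05,5.02,0],[0,0,0.106]],
    [-1,[0.58,4.99,0],[0,0,0.106]],
    [-1,[1.11,4.9,0],[0,0,0.106]],
    [-1,[1.62,4.75,0],[0,0,0.106]],
  ],
)

```text
time: 54.4
eef_pos: [0.5929, -0.1401, 0.1809]
orientation: [[0.861, -0.509, 0.0], [-0.509, -0.861, 0.001], [-0.0, -0.001, -1.0]]
ft_force: [-0.2, 0.2, -0.2]
width: 0.0175
```

Emit:
send_rows(
  steps=[
    [-1,[2.11,4.55,0],[0,0,0.106]],
    [-1,[2.58,4.3,0],[0,0,0.106]],
    [-1,[3.02,4.01,0],[0,0,0.106]],
    [-1,[3.43,3.66,0],[0,0,0.106]],
    [-1,[3.8,3.28,0],[0,0,0.106]],
  ],
)

```text
time: 55.02
eef_pos: [0.5691, -0.3896, 0.1806]
orientation: [[0.486, -0.874, 0.001], [-0.874, -0.486, 0.002], [-0.001, -0.001, -1.0]]
ft_force: [0.1, 0.5, -1.3]
width: 0.0175
```

Emit:
send_rows(
  steps=[
    [-1,[0,0,0],[0,0,0]],
    [-1,[0,0,0],[0,0,0]],
  ],
)

```text
time: 55.28
eef_pos: [0.5696, -0.3877, 0.181]
orientation: [[0.489, -0.872, 0.001], [-0.872, -0.489, 0.002], [-0.001, -0.002, -1.0]]
ft_force: [0.4, 1.2, -1.2]
width: 0.0176
```

```bash
python3 - <<'E'
from h import *
s=st()
T=PAN+PX*.05+PYv*.065
plan(T+UZ*.0325,down(PY),-1,n=4)
E
```

```text
t 55.27 q [-0.773  0.49   1.295  0.002  1.357  1.857] p [ 0.5696 -0.3877  0.181 ] w 0.0176 F [ 0.4  1.2 -1.2]
[[0.489, -0.872, 0.001], [-0.872, -0.489, 0.002], [-0.001, -0.002, -1.0]]
n 4 end err mm [ 0.1 -0.1 -0.1]
[[-1, [0.07, -0.07, 2.21], [-0.0, 0.0, 0.001]], [-1, [0.07, -0.07, 2.21], [-0.0, 0.0, 0.001]], [-1, [0.07, -0.07, 2.21], [-0.0, 0.0, 0.001]], [-1, [0.07, -0.07, 2.21], [-0.0, 0.0, 0.001]]]
```

Emit:
send_rows(
  steps=[
    [-1,[0.05,-0.05,3],[0,0,0]],
    [-1,[0.05,-0.05,3],[0,0,0]],
    [-1,[0.05,-0.05,2.3],[0,0,0]],
    [-1,[0,0,0.5],[0,0,0]],
    [-1,[0,0,0.1],[0,0,0]],
  ],
)

```text
time: 55.9
eef_pos: [0.5728, -0.3891, 0.0942]
orientation: [[0.489, -0.872, 0.003], [-0.872, -0.489, -0.001], [0.002, -0.002, -1.0]]
ft_force: [0.8, -0.3, -0.1]
width: 0.0176
```

Emit:
send_rows(
  steps=[
    [-1,[0,0,0],[0,0,0]],
    [-0.3,[0,0,0],[0,0,0]],
    [-0.1,[0,0,0],[0,0,0]],
    [-0.1,[0,0,0],[0,0,0]],
  ],
)

```text
time: 56.4
eef_pos: [0.5724, -0.3893, 0.0938]
orientation: [[0.489, -0.872, 0.003], [-0.872, -0.489, -0.001], [0.002, -0.002, -1.0]]
ft_force: [-0.1, -0.2, 0.4]
width: 0.041
```

Emit:
send_rows(
  steps=[
    [-0.1,[0,0,-4],[0,0,0]],
    [-0.1,[0,0,-5],[0,0,0]],
    [-0.1,[0,0,-5],[0,0,0]],
    [-0.1,[-4,4,-2],[0,0,0]],
    [-0.1,[-4,4,0],[0,0,0]],
  ],
)

```text
time: 57.02
eef_pos: [0.4628, -0.3593, 0.2561]
orientation: [[0.489, -0.872, 0.006], [-0.872, -0.489, -0.005], [0.007, -0.003, -1.0]]
ft_force: [-0.8, -1.2, 1.3]
width: 0.0414
```

Emit:
send_rows(
  steps=[
    [-1,[0,0,0],[0,0,0]],
    [-1,[0,0,0],[0,0,0]],
  ],
)

```text
time: 57.28
eef_pos: [0.4634, -0.3589, 0.2539]
orientation: [[0.489, -0.873, 0.004], [-0.873, -0.489, -0.001], [0.003, -0.003, -1.0]]
ft_force: [-1.0, 0.4, 0.4]
width: 0.0232
```

```bash
python3 - <<'E'
from h import *
s=st();save('wrist','w13.png')
a=cv2.imread('pics/w13.png');save('top','t5.png',(110,130,350,290),1)
b=cv2.imread('pics/t5.png');b=cv2.resize(b,None,fx=640/240,fy=640/240);b=b[:260]
out=np.vstack([a[:330],b[:260]]);cv2.imwrite('pics/c13.png',out);print(out.shape)
E
```

```text
t 57.27 q [-0.866  0.173  1.547  0.002  1.419  1.765] p [ 0.4634 -0.3589  0.2539] w 0.0232 F [-1.   0.4  0.4]
[[0.489, -0.873, 0.004], [-0.873, -0.489, -0.001], [0.003, -0.003, -1.0]]
(590, 640, 3)
```

View pics/c13.png

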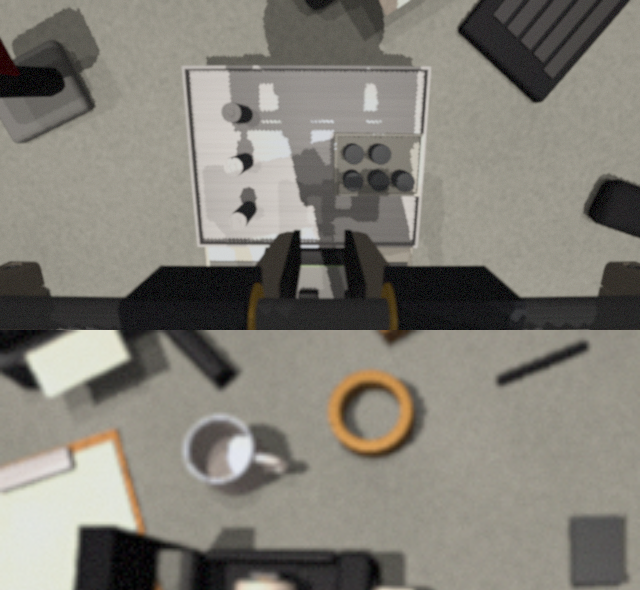

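```bash
python3 - <<'E'
from h import *
np.set_printoptions(precision=4,suppress=True)
obs=[]
for cam in('top','scene'):
    grab_frame(cam);c=camera_info(cam)
    d=tip_of(cam,'lid_edge');print(cam,[(np.round(x['xy'],1),round(x['p'],2)) for x in d][:3])
    print('prt',[(np.round(x['xy'],1),round(x['p'],2)) for x in tip_of(cam,'printer')][:2],[(np.round(x['bbox']),round(x['p'],2)) for x in silhouettes(cam,'lid_edge')][:2])
    obs.append((np.array(c['eye']),ray(c,d[0]['xy'])))
(a,u),(b,v)=obs
M=np.c_[u,-v];t=np.linalg.lstsq(M,b-a,rcond=None)[0];print(a+u*t[0],b+v*t[1])
t=camera_info('top')
for px in[(137,205),(138,270),(137,268),(252,212),(252,268)]:print(px,onz(t,px,.27 if px[0]<200 else .108))
E
```

```text
top [(array([135., 234.]), 0.85), (array([390.1, 225. ]), 0.35)]
prt [(array([217.2, 244.3]), 0.86)] [(array([134., 203., 185., 272.]), 0.69)]
scene [(array([528.4, 165.9]), 0.66), (array([206.1, 196.5]), 0.37)]
prt [(array([432.4, 236.4]), 0.91), (array([246.8, 191. ]), 0.69)] [(array([475., 143., 528., 236.]), 0.93)]
[0.3543 0.4968 0.2681] [0.3539 0.5002 0.2695]
(137, 205) [0.4325 0.4977 0.27  ]
(138, 270) [0.2596 0.4798 0.27  ]
(137, 268) [0.2647 0.4829 0.27  ]
(252, 212) [0.443  0.2067 0.108 ]
(252, 268) [0.2732 0.1992 0.108 ]
```

```bash
python3 - <<'E'
from h import *
e=plan([.46,-.30,.36],down(PY),-1,n=2)
e=plan([.354,.575,.36],down(0),-1,n=15,pos=e[0],ori=e[1])
import kin
print(np.round(kin.ik(np.array([.354,.575,.257]),down(0),tries=8),2),np.round(kin.ik(np.array([.354,.38,.257]),down(0),tries=8),2))
E
```

```text
n 2 end err mm [-0.1  0.  -0. ]
[[-1, [-2.62, -1.3, -5.34], [-0.001, -0.001, 0.002]], [-1, [-2.63, -1.29, -5.34], [-0.001, -0.001, 0.002]]]
n 15 end err mm [ 0.1  0.2 -0.6]
[[-1, [-5.44, -2.21, 0.0], [-0.0, 0.0, -0.071]], [-1, [-5.27, -2.59, 0.0], [-0.0, 0.0, -0.071]], [-1, [-5.08, -2.96, 0.0], [-0.0, 0.0, -0.071]], [-1, [-4.85, -3.31, 0.0], [-0.0, 0.0, -0.071]], [-1, [-4.6, -3.65, 0.0], [-0.0, 0.0, -0.071]]]
[[-1, [-4.33, -3.97, 0.0], [-0.0, 0.0, -0.071]], [-1, [-4.04, -4.27, 0.0], [-0.0, 0.0, -0.071]], [-1, [-3.73, -4.54, 0.0], [-0.0, 0.0, -0.071]], [-1, [-3.4, -4.79, 0.0], [-0.0, 0.0, -0.071]], [-1, [-3.05, -5.02, 0.0], [-0.0, 0.0, -0.071]]]
[[-1, [-2.68, -5.23, 0.0], [-0.0, 0.0, -0.071]], [-1, [-2.31, -5.4, 0.0], [-0.0, 0.0, -0.071]], [-1, [-1.92, -5.55, 0.0], [-0.0, 0.0, -0.071]], [-1, [-1.52, -5.68, 0.0], [-0.0, 0.0, -0.071]], [-1, [-1.11, -5.77, 0.0], [-0.0, 0.0, -0.071]]]
[[ 0.84  0.41  1.26 -0.    1.48  2.41]] [[ 0.59 -0.    1.73 -0.    1.42  2.16]]
```

Emit:
send_rows(
  steps=[
    [-1,[-2.62,-1.3,-5.3],[0,0,0]],
    [-1,[-2.63,-1.29,-5.3],[0,0,0]],
    [-1,[-5.44,-2.21,0],[0,0,-0.071]],
    [-1,[-5.27,-2.59,0],[0,0,-0.071]],
    [-1,[-5.08,-2.96,0],[0,0,-0.071]],
  ],
)

```text
time: 58.4
eef_pos: [0.4373, -0.1234, 0.3594]
orientation: [[0.664, -0.748, 0.003], [-0.748, -0.664, -0.0], [0.003, -0.002, -1.0]]
ft_force: [0.2, 0.7, -0.1]
width: 0.0004
```

Emit:
send_rows(
  steps=[
    [-1,[-4.85,-3.31,0],[0,0,-0.071]],
    [-1,[-4.6,-3.65,0],[0,0,-0.071]],
    [-1,[-4.33,-3.97,0],[0,0,-0.071]],
    [-1,[-4.04,-4.27,0],[0,0,-0.071]],
    [-1,[-3.73,-4.54,0],[0,0,-0.071]],
  ],
)

```text
time: 59.02
eef_pos: [0.4008, 0.1682, 0.3593]
orientation: [[0.882, -0.47, 0.004], [-0.47, -0.882, -0.0], [0.003, -0.002, -1.0]]
ft_force: [1.2, 0.1, -0.1]
width: 0.0006
```

Emit:
send_rows(
  steps=[
    [-1,[-3.4,-4.79,0],[0,0,-0.071]],
    [-1,[-3.05,-5.02,0],[0,0,-0.071]],
    [-1,[-2.68,-5.23,0],[0,0,-0.071]],
    [-1,[-2.31,-5.4,0],[0,0,-0.071]],
    [-1,[-1.92,-5.55,0],[0,0,-0.071]],
  ],
)

```text
time: 59.65
eef_pos: [0.3643, 0.4598, 0.359]
orientation: [[0.991, -0.134, 0.003], [-0.134, -0.991, -0.0], [0.003, -0.0, -1.0]]
ft_force: [0.7, -0.5, -0.5]
width: 0.0006
```

Emit:
send_rows(
  steps=[
    [-1,[-1.52,-5.68,0],[0,0,-0.071]],
    [-1,[-1.11,-5.77,0],[0,0,-0.071]],
    [-1,[0,0,0],[0,0,0]],
    [-1,[0,0,0],[0,0,0]],
  ],
)

```text
time: 60.15
eef_pos: [0.3503, 0.5742, 0.3586]
orientation: [[1.0, 0.005, 0.002], [0.005, -1.0, -0.001], [0.002, 0.001, -1.0]]
ft_force: [0.2, -0.7, 0.3]
width: 0.0006
```

```bash
python3 - <<'E'
from h import *
st();go([.354,.57,.257])
E
```

```text
t 60.15 q [ 8.450e-01  3.730e-01  1.104e+00 -2.000e-03  1.664e+00  2.411e+00] p [0.3503 0.5742 0.3586] w 0.0006 F [ 0.2 -0.7  0.3]
[[1.0, 0.005, 0.002], [0.005, -1.0, -0.001], [0.002, 0.001, -1.0]]
go [ 0.34  0.41 10.16]
```

Down, then push toward −y gently.

Emit:
send_rows(
  steps=[
    [-1,[0.3,0,5],[0,0,0]],
    [-1,[0,0,5],[0,0,0]],
    [-1,[0,2,0],[0,0,0]],
    [-1,[0,2,0],[0,0,0]],
    [-1,[0,1.5,0],[0,0,0]],
  ],
)

```text
time: 60.78
eef_pos: [0.3545, 0.5174, 0.2601]
orientation: [[1.0, 0.003, 0.004], [0.003, -1.0, 0.001], [0.004, -0.001, -1.0]]
ft_force: [-0.0, -0.2, 0.3]
width: 0.0009
```

Emit:
send_rows(
  steps=[
    [-1,[0,1.5,0],[0,0,0]],
    [-1,[0,1.5,0],[0,0,0]],
    [-1,[0,1.5,0],[0,0,0]],
    [-1,[0,1.5,0],[0,0,0]],
    [-1,[0,1.5,0],[0,0,0]],
  ],
)

```text
time: 61.4
eef_pos: [0.3541, 0.4433, 0.2588]
orientation: [[1.0, 0.005, 0.002], [0.005, -1.0, -0.0], [0.002, 0.0, -1.0]]
ft_force: [0.7, 0.5, 1.1]
width: 0.0002
```

Emit:
send_rows(
  steps=[
    [-1,[0,1.5,0],[0,0,0]],
    [-1,[0,1.5,0],[0,0,0]],
    [-1,[0,1,0],[0,0,0]],
    [-1,[0,0,0],[0,0,0]],
    [-1,[0,0,0],[0,0,0]],
  ],
)

```text
time: 62.02
eef_pos: [0.3543, 0.4046, 0.2589]
orientation: [[1.0, 0.005, 0.002], [0.005, -1.0, 0.0], [0.002, -0.0, -1.0]]
ft_force: [-0.4, 0.0, 0.4]
width: 0.0006
```

```bash
python3 - <<'E'
from h import *
st()
for cam in('top','scene'):
    grab_frame(cam);print(cam,[(np.round(x['xy'],1),round(x['p'],2)) for x in tip_of(cam,'lid_edge')][:3],[(np.round(x['bbox']),round(x['p'],2)) for x in silhouettes(cam,'lid_edge')][:2])
    c=camera_info(cam);print('shut would be',proj(c,np.array([.345,.275-.01,.15])))
E
```

```text
t 62.02 q [ 6.280e-01  4.600e-02  1.674e+00 -1.000e-03  1.420e+00  2.194e+00] p [0.3543 0.4046 0.2589] w 0.0006 F [-0.4  0.   0.4]
[[1.0, 0.005, 0.002], [0.005, -1.0, 0.0], [0.002, -0.0, -1.0]]
top [(array([212.6, 238.5]), 0.83)] [(array([168., 205., 228., 272.]), 0.97)]
shut would be [228.86526655 242.66250281]
scene [(array([417.7, 182.7]), 0.97)] [(array([408., 169., 488., 232.]), 0.88), (array([253., 283., 309., 288.]), 0.65)]
shut would be [421.40962287 182.4963449 ]
```

Emit:
send_rows(
  steps=[
    [-1,[0,0,-3],[0,0,0]],
    [-1,[0.5,5.8,-1],[0,0,0]],
    [-1,[0.5,5.8,0],[0,0,0]],
    [-1,[0.5,5.8,0],[0,0,0]],
    [-1,[0.5,5.8,0],[0,0,0]],
  ],
)

```text
time: 62.95
eef_pos: [0.3753, 0.171, 0.2992]
orientation: [[1.0, 0.006, 0.003], [0.006, -1.0, -0.0], [0.003, 0.0, -1.0]]
ft_force: [1.1, -0.5, 0.4]
width: 0.0007
```

Emit:
send_rows(
  steps=[
    [-1,[0.55,5.8,0],[0,0,0]],
    [-1,[0.55,5.8,0],[0,0,0]],
    [-1,[0.55,5.8,0],[0,0,0]],
    [-1,[0.55,5.8,2],[0,0,0]],
    [-1,[0.55,5.8,4],[0,0,0]],
  ],
)

```text
time: 63.58
eef_pos: [0.4047, -0.1134, 0.2447]
orientation: [[1.0, 0.004, 0.007], [0.004, -1.0, -0.003], [0.007, 0.003, -1.0]]
ft_force: [2.5, 0.2, -0.1]
width: 0.0006
```

Emit:
send_rows(
  steps=[
    [-1,[0.5,5.8,4],[0,0,0]],
    [-1,[0.5,5.5,3],[0,0,0]],
    [-1,[0,0,0],[0,0,0]],
    [-1,[0,0,0],[0,0,0]],
  ],
)

```text
time: 64.08
eef_pos: [0.414, -0.2163, 0.1788]
orientation: [[1.0, 0.005, 0.003], [0.005, -1.0, 0.0], [0.003, -0.0, -1.0]]
ft_force: [0.1, -0.0, 0.0]
width: 0.0006
```

```bash
python3 - <<'E'
from h import *
s=st();c=camera_info('wrist');save('wrist','w14.png')
for t in ['key_zero_top','key_count_top','key_print_top']:
    print(t,[(np.round(d['xy']),round(d['p'],2),np.round(onz(c,d['xy'],.057),4)) for d in tip_of('wrist',t)])
go([.4115,-.2333,.1],s);go([.3634,-.26,.1],s)
save('scene','s5.png');a=cv2.imread('pics/s5.png')
print([(np.round(x['xy'],1),round(x['p'],2)) for x in tip_of('scene','lid_edge')][:3],[(np.round(x['bbox']),round(x['p'],2)) for x in silhouettes('scene','lid_edge')][:2])
b=cv2.imread('pics/w14.png')
p1=cv2.resize(a[120:310,140:500],None,fx=2,fy=2);p2=cv2.resize(b[60:320],(720,292));o=np.vstack([p1[:300],p2[:292]]);cv2.imwrite('pics/c14.png',o);print(o.shape)
E
```

```text
t 64.08 q [-0.742 -0.075  1.956  0.002  1.259  0.823] p [ 0.414  -0.2163  0.1788] w 0.0006 F [ 0.1 -0.   0. ]
[[1.0, 0.005, 0.003], [0.005, -1.0, 0.0], [0.003, -0.0, -1.0]]
key_zero_top [(array([310., 149.]), 0.78, array([ 0.4608, -0.2057,  0.057 ])), (array([491.,  34.]), 0.34, array([ 0.55  , -0.3457,  0.057 ]))]
key_count_top [(array([341., 204.]), 0.56, array([ 0.4144, -0.2325,  0.057 ]))]
key_print_top [(array([366., 260.]), 0.93, array([ 0.3621, -0.2554,  0.057 ])), (array([308., 150.]), 0.32, array([ 0.4595, -0.2043,  0.057 ]))]
go [-0.28  1.69  7.88]
go [-5.1   4.34  7.87]
[(array([416.5, 180.4]), 0.9)] [(array([410., 168., 489., 235.]), 0.86), (array([178., 180., 187., 200.]), 0.64)]
(592, 720, 3)
```

View pics/c14.png

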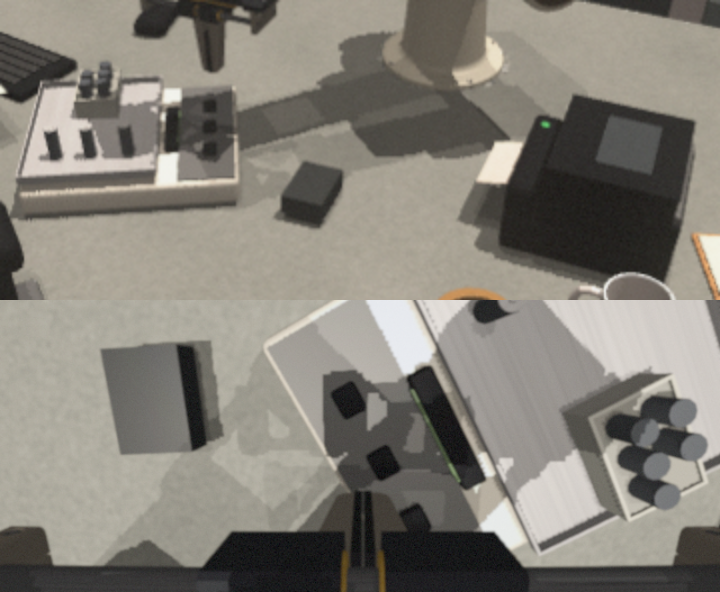

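Emit:
send_rows(
  steps=[
    [-1,[-0.2,1.7,3],[0,0,0]],
    [-1,[0,0,3],[0,0,0]],
    [-1,[0,0,2.5],[0,0,0]],
    [-1,[0,0,0.8],[0,0,0]],
    [-1,[0,0,0.7],[0,0,0]],
  ],
)

```text
time: 65.05
eef_pos: [0.4126, -0.2339, 0.079]
orientation: [[1.0, 0.005, 0.003], [0.005, -1.0, -0.001], [0.003, 0.001, -1.0]]
ft_force: [-1.5, 0.9, 1.7]
width: 0.0006
```

Emit:
send_rows(
  steps=[
    [-1,[0,0,0.4],[0,0,0]],
    [-1,[0,0,0.15],[0,0,0]],
    [-1,[0,0,0],[0,0,0]],
  ],
)

```text
time: 65.42
eef_pos: [0.4128, -0.2339, 0.0756]
orientation: [[1.0, 0.005, 0.003], [0.005, -1.0, -0.0], [0.003, 0.0, -1.0]]
ft_force: [-6.3, 6.2, 17.1]
width: 0.0003
```

Emit:
send_rows(
  steps=[
    [-1,[0,0,-2.5],[0,0,0]],
    [-1,[0,0,-2.5],[0,0,0]],
    [-1,[-2.5,1.2,0],[0,0,0]],
    [-1,[-2.5,1.3,0],[0,0,0]],
    [-1,[0,0,0],[0,0,0]],
  ],
)

```text
time: 66.05
eef_pos: [0.3618, -0.2598, 0.1236]
orientation: [[1.0, 0.003, 0.004], [0.003, -1.0, -0.002], [0.004, 0.002, -1.0]]
ft_force: [0.8, 0.3, -0.8]
width: 0.0003
```

Emit:
send_rows(
  steps=[
    [-1,[0,0,2.5],[0,0,0]],
    [-1,[0,0,1.3],[0,0,0]],
    [-1,[0,0,0.6],[0,0,0]],
    [-1,[0,0,0.4],[0,0,0]],
    [-1,[0,0,0],[0,0,0]],
  ],
)

```text
time: 66.68
eef_pos: [0.3626, -0.2586, 0.0758]
orientation: [[1.0, 0.005, 0.002], [0.005, -1.0, 0.001], [0.002, -0.001, -1.0]]
ft_force: [-2.6, 4.4, 6.2]
width: 0.0005
```

Emit:
send_rows(
  steps=[
    [-1,[0,0,0.15],[0,0,0]],
    [-1,[0,0,0.05],[0,0,0]],
    [-1,[0,0,0],[0,0,0]],
  ],
)

```text
time: 67.05
eef_pos: [0.3627, -0.2587, 0.0755]
orientation: [[1.0, 0.006, 0.002], [0.006, -1.0, 0.001], [0.002, -0.001, -1.0]]
ft_force: [-6.1, 9.7, 23.5]
width: 0.0007
```

Emit:
send_rows(
  steps=[
    [-1,[0,0,-3],[0,0,0]],
    [-1,[0,0,-5],[0,0,0]],
    [-1,[0,0,-5],[0,0,0]],
    [-1,[0,0,0],[0,0,0]],
    [-1,[0,0,0],[0,0,0]],
  ],
)

```text
time: 67.68
eef_pos: [0.362, -0.2587, 0.2026]
orientation: [[1.0, 0.005, 0.002], [0.005, -1.0, -0.0], [0.002, 0.0, -1.0]]
ft_force: [0.0, -0.3, -0.9]
width: 0.0003
```

```bash
python3 - <<'E'
from h import *
s=st();grab_frame('scene');c=camera_info('scene')
for t in('block','cover','s1','b1','lid_edge'):print(t,[(np.round(x['bbox']),round(x['p'],2)) for x in silhouettes('scene',t)][:6])
E
```

```text
t 67.67 q [-0.895 -0.164  1.987  0.002  1.317  0.671] p [ 0.362  -0.2587  0.2026] w 0.0003 F [ 0.  -0.3 -0.9]
[[1.0, 0.005, 0.002], [0.005, -1.0, -0.0], [0.002, 0.0, -1.0]]
block [(array([282., 197., 313., 232.]), 0.82), (array([377., 169., 486., 261.]), 0.68), (array([189., 159., 196., 171.]), 0.55)]
cover [(array([178., 159., 200., 180.]), 0.77), (array([185., 159., 196., 174.]), 0.71)]
s1 [(array([164., 182., 172., 203.]), 0.51), (array([199., 182., 209., 200.]), 0.46)]
b1 [(array([179., 162., 190., 171.]), 0.55), (array([188., 159., 194., 172.]), 0.5)]
lid_edge [(array([410., 168., 488., 230.]), 0.63)]
```

```bash
python3 -c "
from workcell import *
print(sign_off())"
```

```text
the job is handed in; nothing more can be done
None
```

The job is done and handed in at about 68 s of the 210 s allowed; the hand-in gave no verdict.

- **Scale zeroed:** I pressed the left key with the pan empty.
- **Cells moved:** I put the cover on the block and stood both upright in the pan for a moment, to get a level sideways grip across the seam. Then I lifted them, turned them over and set them back down in the pan. Lifting the block away left its five cells standing in the cover.
- **Block and loose cells:** the empty block stands upside down on the desk near its old spot. The three loose cells stand in the pan.
- **Label:** I pushed the printer's lid past its tipping point and it fell shut. Then I pressed the middle key, and after it the right key.

**Last checks:**
- All three keys reached their stop, with 17–25 N on the fingers.
- After lifting, the wrist read about 2 N, which is the block alone.
- My last picture, before the middle and right keys, showed five cells in the cover, three standing in the pan, the block on the desk and the lid shut.
- After the last key press the networks found the block, cover and lid edge unchanged in the scene camera. They reported only two of the three loose cells and two of the five in the cover, mostly at low confidence (about 0.5). I did not look at another picture after that.

No check failed. I did not measure the mug, tape or marker again at the end. The mug and tape looked undisturbed in the last pictures, and the marker in the one before.

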